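# Lock the toy rack's upper tier with the flat key

### The arm

A 7-joint arm with a two-finger parallel gripper is mounted at the origin on the work surface. World frame = base frame: x ahead of the robot, y to its left, z up, the work surface at z = 0. Lengths are in m, angles in rad, forces in N, time in s.
With the tool pointing down it reaches from about 0.425 to 0.925 m from the base axis. Payload 6.8 kg.
Tool frame: the origin (TCP) lies on the front face of the gripper's body, between the roots of the fingers; the fingertips stand 73 mm ahead of it and the grasp point (between the pads) lies 54 mm ahead of it; z points along the fingers, x is the direction in which the jaws open and shut, and the axes are right-handed (so a half turn about z gives the same grasp; the last joint's range is limited). The gripper opens to 85 mm and grips with 20 to 120 N. Pads are 22 mm wide; open, the fingers measure 114 mm over their backs; the gripper's body (76 mm by 85 mm) begins 54 mm behind the grasp point. The pads swing forward as they close: fully open they stand 13 mm farther back than shut.
Start: joints at [1.163, 0.477, 0.022, 1.555, -0.011, 1.109, -0.083], TCP at [0.199, -0.645, 0.304] pointing down, gripper open.
Joint ranges: [-2.96, 2.96], [-0.34, 2.1], [-1.41, 1.46], [0.24, 2.44], [-1.37, 4.51], [0.17, 1.92], [-2.96, 2.96]. Speed limits (rad/s): [2.39, 2.39, 3.14, 3.14, 3.14, 3.14, 3.14].

### API

Orientations are given as a unit quaternion [w, x, y, z].
In Python, from station import get_obs, read_camera, hand_in gives the robot as it stands. The module is installed in compiled form; this text tells all that it offers.
- The arm moves only by the shell command python3 -m creep 'ROWS' [FORCE]. ROWS is JSON, a list that holds one entry, the list of rows, each a list of 7 numbers: the turn, a rotation vector about the tool's x, y, z in rad, then the shift along the tool's x, y, z in m, then the finger opening in m, from 0 to 0.0854. A call has 1 to 20 rows; each row shifts and turns the pose as measured when the row begins, along the tool's axes as they then stand; what a row does not reach is not made up. A row lasts 1/12 s, in which the tool goes at most 41.7 mm and 7.16 degrees, less where a joint would pass 70% of its speed; a pose out of reach is approached as far as the arm can. A call is refused whole if a number of a shift passes 0.0417 or a number of a turn 0.125, either way. A call with a gripper value outside its range is refused whole. The fingers move at their own pace and stop on an object; FORCE is the grip in N (left out, the last holds). Time passes only in rows, so rows that do not move let the fingers close. It gives the time, the measured TCP pose, the force and the opening at its end, in the units of the state.
- get_obs(): the state, without advancing time (a new reading comes with each control period).
- read_camera(name): name is "scene" or "top" or "wrist"; returns a dict with "color" (400x640x3 uint8, red, green, blue), "range_z" (400x640 float32, m along the optical axis (not along the pixel's ray), 0 where there is no reading), "fovy" (degrees; the focal length in pixels is half the picture's height over the tangent of half this angle, whatever the lens; pixels are square), "cx", "cy" (the principal point, pixels), "D" ([k1, k2, p1, p2, k3] as OpenCV has them; the pictures are not rectified), "rvec" (rotation vector, rad) and "tvec" (3), from world to camera coordinates, as OpenCV has them. Camera axes: x right, y down, z forward; pixel columns grow to the right and rows downward; lengths in m; the calibration is good to about 2 mm. A picture is of the moment at which its call begins.
- hand_in(): hands the job in, once; it reports no verdict.
The state is a dict: "t": time; "q": joint angles; "joint_vel": joint speeds; "joint_torque": joint torques, N m; "eef_pos": TCP position; "tool_rot": TCP orientation; "contact_force": force on the tool from outside, world axes, zero at the start; "torque": the same for the moment, N m; "gripper_width": opening from 0.0 (shut) to 1.0 (fully open).
Only numpy, scipy, OpenCV 4.12 (cv2) and the standard library are available. Lean on these libraries where they do the work, as an engineer would, in place of code of your own. Each camera call takes 0.05 s, during which the arm holds its last target.

### The job

Lock the parrot rack's upper tier: take the orange-handled flat key from its wooden stand, push the brass cam down with its blade in the slot, turn it a quarter turn clockwise (seen from above) and let it spring back up into its locked notch, then stand the key upright in its stand again, fully home. Work gently (the key must not bear on the rack with more than 25 N), turn the cam only with the key, keep the gripper itself off the rack, and leave the bird's toys and dish where they are.

Things in the scene. Friction and masses are not known exactly. Their poses are not given: they have to be found in the camera images.
- key: flat key standing blade down in the stand. Origin: middle of the blade's lower edge; z up, x along the blade's width, y through its thickness. Steel blade 22 (x) x 3 (y) mm, z 0 to 26 mm; round collar of 30 mm diameter, z 26 to 30; orange handle 26 (x) x 14 (y) mm, z 30 to 74, gripped across its 14 mm (fingers closing along y). 50 to 100 g.
- stand: dark wooden block 70 x 50 x 36 mm (x, y, z), fixed; origin at the centre of its underside. In its top a pocket 29 x 9 mm, 30 mm deep, long side along x, in which the key's blade hangs; the key's collar rests on the block's top, so that the key's origin is 10 mm above the block's underside.
- rack: two-tier acrylic rack, fixed, 220 x 200 mm; origin at the centre of its underside; upper board's top face at z = 120 mm, with rims 14 mm high at both sides and at its +x end. The lock stands on the upper board, near its -x edge; a pine block and the red toy stand on the board's +x half.
- lock_mark (a point): nominal place of the lock's axis, on the upper board's top face (60 mm to -x of the rack's centre); axes as the rack's. The lock sits in an oversize hole: its true axis is up to 2 mm off this point in x and in y, and all of it sits up to 2.5 mm higher or lower than nominal; clamped, it does not shift.
- cam_mark (a point): nominal centre of the unpushed brass cam's face, 22 mm above lock_mark (true place off by as much as the lock's). The cam is about 34 mm across; its slot is 5.5 mm wide, 8 mm deep, square-edged, runs right across the cam through its axis and is open at both ends. The black collar around it is 60 mm outside, 45 mm inside, its top 4 mm below the cam's face.
- cam_turn (a joint): cam angle (rad), growing clockwise seen from above. At 0 (unlocked) the slot lies along the rack's x and points at the collar's red dot; at 1.57 (locked) along the rack's y, at the green dot. Stops: -0.12, 1.6. Friction 0.04 N m. A lug lets it turn past 0.16 only while pushed down 4.5 mm or more; it springs up only within 0.16 of 0 or of 1.57.
- cam_push (a joint): how far the cam is pushed down (m): 0 up, 0.006 on its bottom stop. Spring: about 4 N to start, rising 1 N per mm, about 10 N at the stop, where it turns rigid. The force of the key on the lock counts push and twist together: a twist of 0.1 N m adds about 10 N on the slot's walls.
- block1: pine block, 34 mm cube, on the rack's upper board, +x half, to the +y side; leave alone. Origin: centre of its underside.
- block2: pine block, 34 mm cube, on the rack's lower board; leave alone. Origin: centre of its underside.
- block3: pine block, 34 mm cube, about 115 mm to the +y side of the stand; leave alone. Origin: centre of its underside.
- foot_toy: red acrylic spool, 40 mm diameter, 36 mm high, on the rack's upper board, +x half, -y side; leave alone. Origin: centre of its underside.
- bell: stainless steel bell, 60 mm diameter, 60 mm high, 120 mm to the -y side of the stand; leave alone. Origin: centre of its underside.
- ball: clear plastic foraging ball with a flat foot, 66 mm diameter, 58 mm high, beyond the stand; leave alone. Origin: centre of its underside.
- dish: green ceramic dish, 96 mm diameter, 34 mm high, beyond the stand; leave alone. Origin: centre of its underside.
Not all that is in view belongs to the job. What is meant by the key is not blue or white, and is the larger of those in its own colour.

How it is judged:
On the way, in this order (a step that is already met when the one before it is completed fails the run):
1. the key's blade pushes the cam down past its catch (value of joint cam_push above 0.004 m and contact force between key and rack above 3 N), for 0.1 s.
2. the pushed cam is turned a quarter turn by the key (value of joint cam_turn above 1.38 rad and contact force between key and rack above 1 N), for 0.1 s.
3. the cam has sprung up into its locked notch (value of joint cam_turn above 1.38 rad and value of joint cam_push below 0.0015 m), for 0.2 s.
At the end, for the whole second after the job is handed in: The cam is locked (cam_turn above 1.38 rad) and sprung up (cam_push below 1.5 mm); the key stands at rest in the stand's pocket, within 6 mm of its centre in x and y, its origin 7 to 13.5 mm above the stand's underside, tilted less than 0.12 rad (all of step 3 and x of key in the frame of stand between -0.006 and 0.006 m and y of key in the frame of stand between -0.006 and 0.006 m and z of key in the frame of stand between 0.007 and 0.0135 m and angle between key's own z axis and vertical below 0.12 rad and linear speed of key below 0.02 m/s); the robot touches nothing.
It fails at once if the key bears on the rack or its lock with more than 25 N (contact force between key and rack above 25 N).
It fails at once if the gripper touches the rack or its lock (contact force between any of the fingers, the arm and rack above 1 N).
It fails at once if a toy, block, bell, ball or the dish is shifted more than 20 mm (distance of any of block1, block2, block3, foot_toy, bell, ball, dish from where it was at the start of the episode above 0.02 m).
It also fails if it takes over 72 s, if anything falls off the work surface, if the arm or the gripper's body presses on something with over 40 N, if the wrist force passes 120 N, or if a joint passes its speed limit or range.

## Working session

There is one attempt and no reset: what is moved stays moved. The work goes in short steps, Python scripts to look and compute and a shell command to move; the robot and the scene stay as the last step left them, time stands still between calls to the robot, and variables do not carry over. Pictures are saved under pics/ and viewed, and the job is handed in when it is done.

```bash
ls; mkdir -p pics; cat > h.py <<'E'
import numpy as np, cv2
from station import get_obs, read_camera
def cam(n):
    c=read_camera(n); 
    f=200/np.tan(np.radians(c["fovy"])/2)
    c["K"]=np.array([[f,0,c["cx"]],[0,f,c["cy"]],[0,0,1.]])
    c["R"]=cv2.Rodrigues(np.array(c["rvec"],float))[0]; c["t"]=np.array(c["tvec"],float).ravel(); c["D"]=np.array(c["D"],float)
    return c
def save(c,n): cv2.imwrite("pics/"+n,c["color"][:,:,::-1])
def rays(c,uv):
    p=cv2.undistortPoints(np.array(uv,float).reshape(-1,1,2),c["K"],c["D"]).reshape(-1,2)
    return np.c_[p,np.ones(len(p))]
def at_z(c,uv,z):
    d=rays(c,uv)@c["R"]; o=-c["R"].T@c["t"]
    return o+d*((z-o[2])/d[:,2])[:,None]
def pts(c,uv):
    uv=np.array(uv); r=rays(c,uv); zz=c["range_z"][uv[:,1].astype(int),uv[:,0].astype(int)]
    return (r*zz[:,None]-c["t"])@c["R"]
def proj(c,P):
    return cv2.projectPoints(np.array(P,float).reshape(-1,1,3),np.array(c["rvec"],float),c["t"],c["K"],c["D"])[0].reshape(-1,2)
E
python3 - <<'E'
from h import *
for n in ["scene","top","wrist"]:
    c=cam(n); save(c,n+"0.png"); print(n,c["K"][0,0],c["cx"],c["cy"],c["D"],-c["R"].T@c["t"])
print(get_obs())
E
```

```text
pics
scene 402.27464696562544 313.07546059947356 198.68862004431443 [-0.03957173  0.          0.          0.          0.        ] [ 1.24426053 -0.04022625  0.56346265]
top 391.1323148620433 328.7494208665118 197.81800339344667 [-0.00396147  0.          0.          0.          0.        ] [ 0.43925903 -0.01641872  0.88478465]
wrist 311.4287054952375 325.4789409973498 201.52349823187168 [-0.05422826  0.          0.          0.          0.        ] [ 0.26312381 -0.62529818  0.3728071 ]
{'t': 0.15, 'q': array([ 1.16290775,  0.47762389,  0.02236972,  1.55619059, -0.01144985,
        1.10928951, -0.08308186]), 'joint_vel': array([-0.0008561 , -0.00173859, -0.00154493, -0.00209412,  0.00082218,
        0.00094142, -0.00080332]), 'joint_torque': array([ 1.67686543e-03, -5.96922934e+01,  1.60984397e+00, -2.81492490e+01,
        1.26355418e-02,  6.52026807e-03,  1.89696902e-05]), 'eef_pos': array([ 0.19921859, -0.64457804,  0.30315454]), 'tool_rot': array([-3.47004002e-04,  8.04783840e-01, -5.93567597e-01, -5.98311500e-04]), 'contact_force': array([0.56793943, 0.36650081, 0.942745  ]), 'torque': array([-0.00707712, -0.06858644, -0.02108068]), 'gripper_width': 1.0002375479775532}
```

View pics/scene0.png

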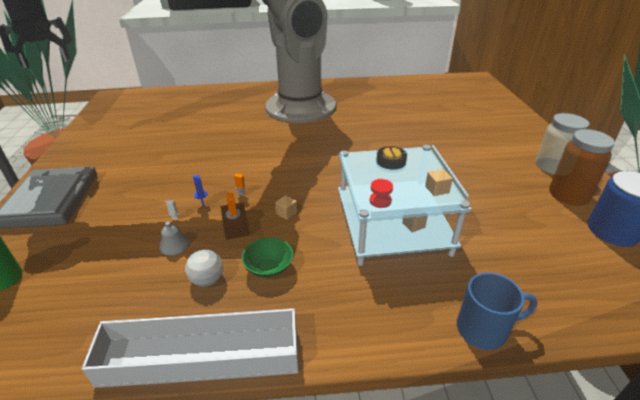

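View pics/top0.png

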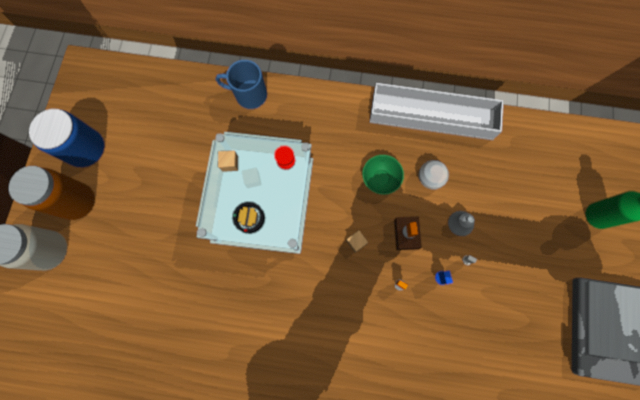

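View pics/wrist0.png

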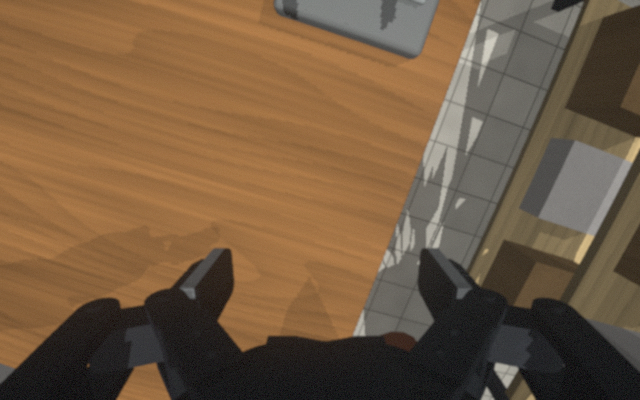

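The key in the dark stand is at scene (233,207) and top (410,230). The lock is at scene (391,155) and top (248,217). There are decoy keys at top (401,285), (444,278) and (470,260). I'll zoom in and measure next.

```bash
python3 - <<'E'
from h import *
c=cam("top"); 
a=c["color"][190:300,350:490]; a=cv2.resize(a,None,fx=5.5,fy=5,interpolation=cv2.INTER_CUBIC)
b=c["color"][120:260,185:325]
cv2.imwrite("pics/tz1.png",cv2.resize(c["color"][190:300,350:490],None,fx=5,fy=5,interpolation=2)[:,:,::-1])
cv2.imwrite("pics/tz2.png",cv2.resize(b,None,fx=4,fy=4,interpolation=2)[:,:,::-1])
s=cam("scene")
cv2.imwrite("pics/sz1.png",cv2.resize(s["color"][160:290,140:310],None,fx=4.5,fy=4.5,interpolation=2)[:,:,::-1])
L=[(248,217),(410,230),(401,285),(444,278),(470,260),(382,175),(434,174),(358,240),(462,222)]
for uv,p in zip(L,pts(c,L)): print(uv,p.round(4))
E
```

```text
(248, 217) [0.5519 0.1608 0.1419]
(410, 230) [ 0.5852 -0.1621  0.0799]
(401, 285) [ 0.4727 -0.1604  0.054 ]
(444, 278) [ 0.4993 -0.2432  0.0685]
(470, 260) [ 0.5467 -0.3009  0.0457]
(382, 175) [ 0.719  -0.0974  0.0028]
(434, 174) [ 0.7218 -0.2059  0.0556]
(358, 240) [ 0.5549 -0.0608  0.0314]
(462, 222) [ 0.6259 -0.278   0.0458]
```

View pics/tz1.png

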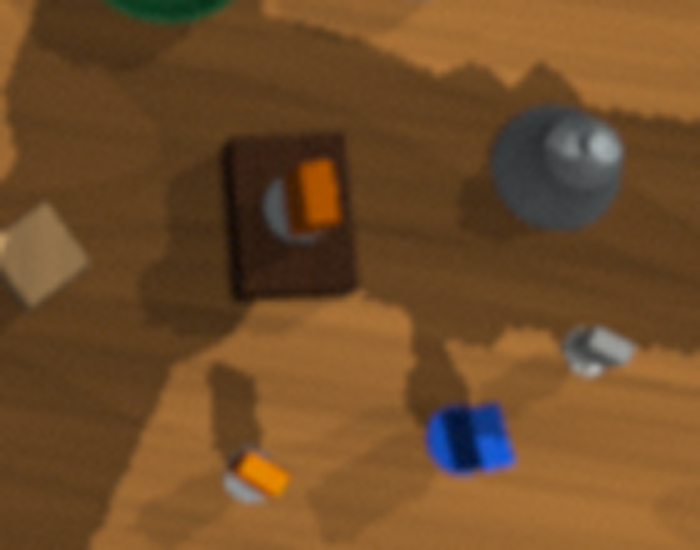

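View pics/tz2.png

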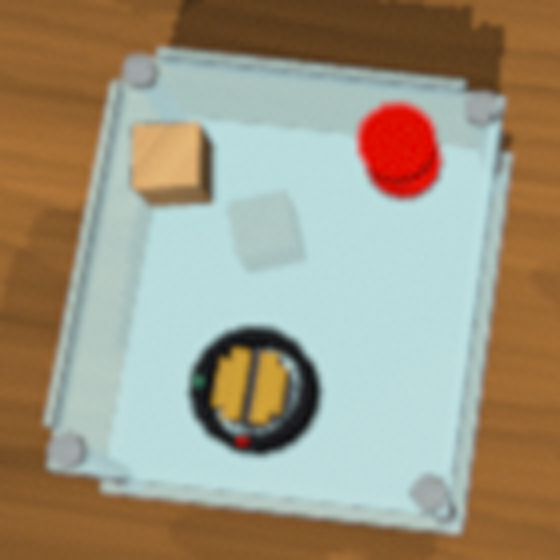

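View pics/sz1.png

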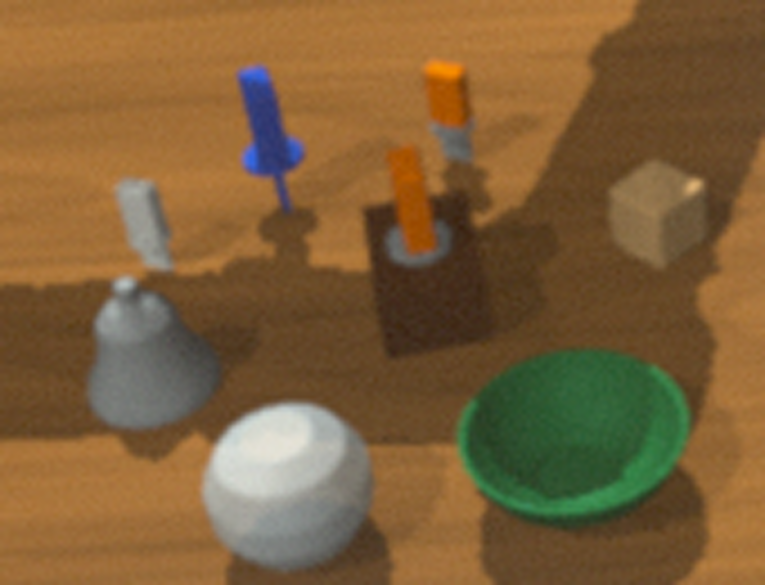

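```bash
cat >> h.py <<'E'
def cloud(c,u0,u1,v0,v1):
    U,V=np.meshgrid(np.arange(u0,u1),np.arange(v0,v1)); uv=np.c_[U.ravel(),V.ravel()]
    P=pts(c,uv); ok=c["range_z"][uv[:,1],uv[:,0]]>0
    return P[ok],uv[ok],c["color"][uv[:,1],uv[:,0]][ok]
def rect(P):
    (cx,cy),(w,h),a=cv2.minAreaRect((P[:,:2]*1000).astype(np.float32)); return np.round([cx,cy,w,h,a],2)
def pose():
    o=get_obs(); w,x,y,z=o["tool_rot"]
    from scipy.spatial.transform import Rotation as R
    return o["eef_pos"],R.from_quat([x,y,z,w]).as_matrix(),o
E
python3 - <<'E'
from h import *
for n,b in [("top",(390,430,210,255)),("scene",(215,260,180,245))]:
    c=cam(n); P,uv,col=cloud(c,*b)
    hsv=cv2.cvtColor(col[None],cv2.COLOR_RGB2HSV)[0]
    m=(abs(P[:,2]-.036)<.004)&(hsv[:,2]<110); print(n,"stand",rect(P[m]),m.sum(),P[m,2].mean())
    k=(hsv[:,1]>200)&(hsv[:,2]>100)&(P[:,2]>.06); print("handle",rect(P[k]),k.sum(),P[k,2].max(), P[k&(P[:,2]>.078)].mean(0))
c=cam("top")
print(at_z(c,[(395.8,217.4),(419,217),(421,248.8),(397.5,249.6)],.036).round(4))
P,uv,col=cloud(c,190,320,120,260)
m=(abs(P[:,2]-.12)<.006); print("board",rect(P[m]),m.sum(),P[m,2].mean())
for n,b in [("top",(230,270,195,240)),("scene",(370,415,140,175))]:
    c=cam(n);P,uv,col=cloud(c,*b);hsv=cv2.cvtColor(col[None],cv2.COLOR_RGB2HSV)[0]
    br=(hsv[:,1]>120)&(hsv[:,2]>130)&(hsv[:,0]>15)&(hsv[:,0]<35)
    print(n,"cam",rect(P[br]),br.sum(),np.median(P[br],0),uv[br].mean(0))
    for nm,mm in [("red",(hsv[:,1]>120)&(hsv[:,2]>90)&((hsv[:,0]<8)|(hsv[:,0]>172))),("green",(hsv[:,1]>100)&(hsv[:,2]>50)&(hsv[:,0]>50)&(hsv[:,0]<80))]:
        print(nm,mm.sum(),P[mm].mean(0).round(4),uv[mm].mean(0))
E
```

```text
top stand [ 589.25 -166.79   70.43   50.4    10.78] 555 0.03491597663621668
handle [ 590.58 -168.19   25.85   13.63   16.35] 84 0.08563502545504173 [ 0.59016394 -0.16789883  0.08222523]
scene stand [ 618.8  -157.34  136.37   56.57   17.59] 443 0.03631890336539885
handle [ 591.23 -167.69   27.98   13.68   17.02] 118 0.0862421277736221 [ 0.59380047 -0.16708662  0.08368391]
[[ 0.6163 -0.1362  0.036 ]
 [ 0.625  -0.1866  0.036 ]
 [ 0.556  -0.1978  0.036 ]
 [ 0.5466 -0.1478  0.036 ]]
board [614.47 164.86 219.29 200.8    2.04] 8541 0.11871491397270612
top cam [553.76 163.42  32.71  33.82  89.41] 236 [0.5534926  0.16611837 0.14093904] [247.02966102 216.06355932]
red 8 [0.5268 0.1627 0.1381] [244.875 229.875]
green 6 [0.5524 0.1885 0.1379] [234.5 215. ]
scene cam [397.98 186.86 117.63 343.23  66.3 ] 217 [0.54476218 0.17244721 0.14180554] [390.38248848 148.94009217]
red 0 [nan nan nan] [nan nan]
green 0 [nan nan nan] [nan nan]<stdin>:16: RuntimeWarning: Mean of empty slice.
  ret = um.true_divide(
```

```bash
python3 -m creep '[[[0,0,0,-0.017,-0.0257,0,0.0854],[0,0,0,-0.017,-0.0257,0,0.0854],[0,0,0,-0.017,-0.0257,0,0.0854],[0,0,0,-0.017,-0.0257,0,0.0854],[0,0,0,-0.017,-0.0257,0,0.0854],[0,0,0,-0.017,-0.0257,0,0.0854],[0,0,0,-0.017,-0.0257,0,0.0854],[0,0,0,-0.017,-0.0257,0,0.0854],[0,0,0,-0.017,-0.0257,0,0.0854],[0,0,0,-0.017,-0.0257,0,0.0854],[0,0,0,-0.017,-0.0257,0,0.0854],[0,0,0,-0.017,-0.0257,0,0.0854],[0,0,0,-0.017,-0.0257,0,0.0854],[0,0,0,-0.017,-0.0257,0,0.0854],[0,0,0,-0.017,-0.0257,0,0.0854],[0,0,0,-0.017,-0.0257,0,0.0854],[0,0,0,-0.017,-0.0257,0,0.0854],[0,0,0,-0.017,-0.0257,0,0.0854]]]'
python3 -c "
from h import *
p,R,o=pose();print(p,R.round(3),o['q'].round(2))"
```

```text
t: 2.0
eef_pos: [0.5617, -0.2069, 0.3037]
tool_rot: [0.003, 0.799, -0.601, 0.003]
contact_force: [0.9, -1.1, 0.6]
gripper_width: 1.003
[ 0.56174451 -0.20689922  0.30367821] [[ 0.278 -0.961  0.001]
 [-0.961 -0.278 -0.009]
 [ 0.009  0.002 -1.   ]] [ 0.4   0.36 -0.19  1.74  0.09  1.05 -1.12]
```

```bash
python3 -m creep '[[[0,0,-0.124,0,0,0,0.0854],[0,0,-0.124,0,0,0,0.0854],[0,0,-0.124,0,0,0,0.0854],[0,0,-0.124,0,0,0,0.0854],[0,0,-0.124,0,0,0,0.0854],[0,0,-0.124,0,0,0,0.0854],[0,0,-0.124,0,0,0,0.0854],[0,0,-0.124,0,0,0,0.0854],[0,0,-0.124,0,0,0,0.0854],[0,0,-0.124,0,0,0,0.0854],[0,0,-0.124,0,0,0,0.0854],[0,0,-0.124,0,0,0,0.0854],[0,0,-0.124,0,0,0,0.0854],[0,0,-0.124,0,0,0,0.0854],[0,0,-0.124,0,0,0,0.0854],[0,0,-0.124,0,0,0,0.0854],[0,0,-0.124,0,0,0,0.0854],[0,0,-0.124,0,0,0,0.0854],[0,0,-0.124,0,0,0,0.0854],[0,0,-0.124,0,0,0,0.0854]]]'
python3 -c "
from h import *
p,R,o=pose();print(p,R.round(3),o['q'].round(2))"
```

```text
t: 3.67
eef_pos: [0.5684, -0.1962, 0.3059]
tool_rot: [0.005, 0.821, 0.571, 0.001]
contact_force: [-0.0, -0.5, -0.6]
gripper_width: 0.999
[ 0.56840568 -0.19617707  0.30588271] [[ 0.348  0.937  0.007]
 [ 0.937 -0.348 -0.008]
 [-0.005  0.009 -1.   ]] [ 0.75  0.43 -0.69  1.71  0.31  1.1   1.18]
```

```bash
cat >> h.py <<'E'
def need(x,y,z,yawdeg):
    "report tool-frame shift and turn to target; yaw = world direction of tool x"
    from scipy.spatial.transform import Rotation as R
    p,M,o=pose(); a=np.radians(yawdeg)
    T=np.array([[np.cos(a),np.sin(a),0],[np.sin(a),-np.cos(a),0],[0,0,-1]])
    rv=R.from_matrix(M.T@T).as_rotvec(); d=M.T@(np.array([x,y,z])-p)
    print("turn",rv.round(4),"shift mm",(d*1000).round(2),"pos",p.round(4),"yaw",np.degrees(np.arctan2(M[1,0],M[0,0])).round(2),"F",np.round(o["contact_force"],1),"t",round(o["t"],2),"w",round(o["gripper_width"],3))
E
python3 -m creep '[[[0,0,-0.115,0.034,0.011,0,0.0854],[0,0,-0.115,0,0,0.02,0.0854],[0,0,-0.115,0,0,0.02,0.0854],[0,0,-0.115,0,0,0,0.0854],[0,0,-0.115,0,0,0,0.0854],[0,0,0,0,0,0,0.0854]]]'
python3 - <<'E'
from h import *
need(.5905,-.168,.25,102)
c=cam("wrist");save(c,"w1.png")
E
```

```text
t: 4.17
eef_pos: [0.5922, -0.1695, 0.2651]
tool_rot: [0.007, 0.615, 0.789, -0.001]
contact_force: [0.1, 0.0, 0.5]
gripper_width: 1.001
turn [0.007  0.0115 0.0378] shift mm [ 2.07 -1.33 15.05] pos [ 0.5922 -0.1695  0.2651] yaw 104.16 F [0.1 0.  0.5] t 4.17 w 1.001
```

View pics/w1.png

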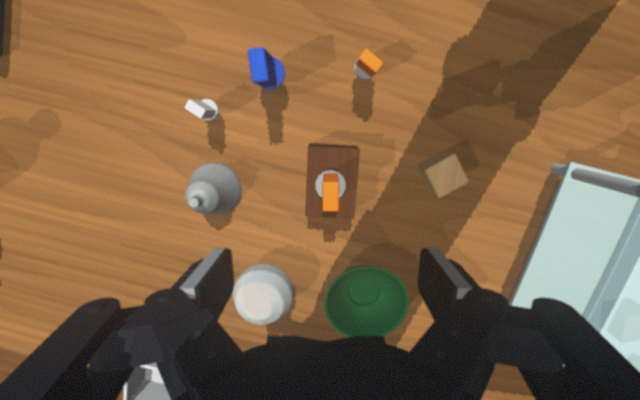

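```bash
python3 - <<'E'
from h import *
c=cam("wrist")
cv2.imwrite("pics/w1z.png",cv2.resize(c["color"][135:235,295:370],None,fx=6,fy=6,interpolation=2)[:,:,::-1])
P,uv,col=cloud(c,300,365,140,235)
hsv=cv2.cvtColor(col[None],cv2.COLOR_RGB2HSV)[0]
k=(hsv[:,1]>180)&(hsv[:,2]>200)&(hsv[:,0]<22)&(P[:,2]>.07); print("handle top",rect(at_z(c,uv[k],.084)),k.sum(),np.median(P[k,2]))
m=(abs(P[:,2]-.036)<.006)&(hsv[:,2]<115); print("stand",rect(at_z(c,uv[m],.036)),m.sum(),np.median(P[m,2]))
g=(abs(P[:,2]-.04)<.006)&(hsv[:,1]<80); print("collar",at_z(c,uv[g],.04).mean(0),rect(at_z(c,uv[g],.04)),g.sum())
E
```

```text
handle top [ 591.3  -168.1    24.9    12.61   14.  ] 441 0.08379029919482178
stand [ 590.12 -166.93   70.72   47.61   11.16] 1900 0.035826899540243144
collar [ 0.58966806 -0.1687342   0.04      ] [ 590.58 -168.22   26.63   30.14   14.85] 345
```

View pics/w1z.png

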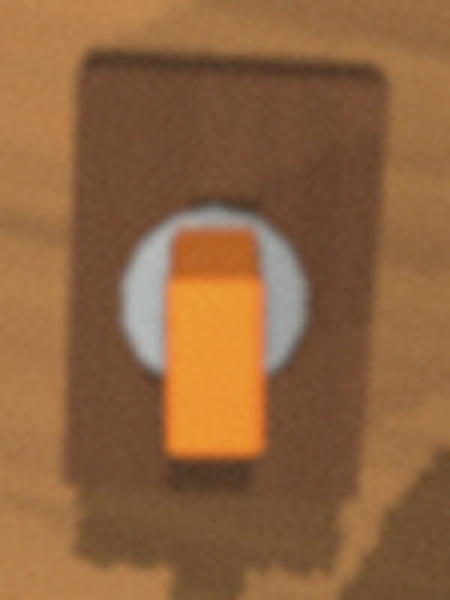

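```bash
python3 -m creep '[[[0.007,0.0115,0.0,0.001,-0.001,0.03,0.06],[0,0,0,0,0,0.03,0.06],[0,0,0,0,0,0.02,0.05],[0,0,0,0,0,0,0.05],[0,0,0,0,0,0,0.05]]]'
python3 - <<'E'
from h import *
need(.591,-.1682,.122,104)
c=cam("wrist");save(c,"w2.png")
P,uv,col=cloud(c,250,400,100,330)
hsv=cv2.cvtColor(col[None],cv2.COLOR_RGB2HSV)[0]
k=(hsv[:,1]>180)&(hsv[:,2]>200)&(hsv[:,0]<22)&(P[:,2]>.07); print("handle top",rect(at_z(c,uv[k],.084)),k.sum(),np.median(P[k,2]))
E
```

```text
t: 4.68
eef_pos: [0.5943, -0.1708, 0.1874]
tool_rot: [0.005, 0.626, 0.78, 0.001]
contact_force: [0.4, -0.3, -0.3]
gripper_width: 0.585
turn [ 0.0073  0.0057 -0.0252] shift mm [ 3.64 -3.16 65.36] pos [ 0.5943 -0.1708  0.1874] yaw 102.56 F [ 0.4 -0.3 -0.3] t 4.68 w 0.585
handle top [ 590.68 -168.23   25.64   12.49   12.41] 867 0.08378701509034704
```

View pics/w2.png

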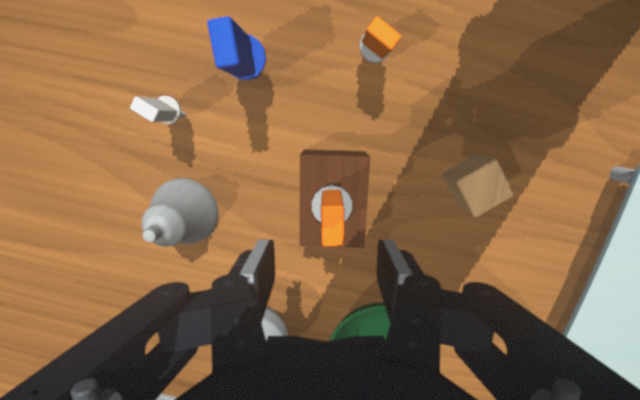

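```bash
python3 -m creep '[[[0.007,0.006,-0.008,0.0036,-0.0032,0.02,0.045],[0,0,0,0,0,0.02,0.045],[0,0,0,0,0,0,0.045],[0,0,0,0,0,0,0.045]]]'
python3 - <<'E'
from h import *
need(.5907,-.1682,.122,103)
c=cam("wrist");save(c,"w3.png")
P,uv,col=cloud(c,250,400,100,330)
hsv=cv2.cvtColor(col[None],cv2.COLOR_RGB2HSV)[0]
k=(hsv[:,1]>180)&(hsv[:,2]>200)&(hsv[:,0]<22)&(P[:,2]>.07); print("handle top",rect(at_z(c,uv[k],.084)),k.sum(),np.median(P[k,2]))
E
```

```text
t: 5.07
eef_pos: [0.5945, -0.1688, 0.1542]
tool_rot: [0.005, 0.624, 0.781, 0.002]
contact_force: [0.4, 0.1, 0.2]
gripper_width: 0.524
turn [ 0.0095  0.0054 -0.005 ] shift mm [ 1.63 -3.92 32.19] pos [ 0.5945 -0.1688  0.1542] yaw 102.71 F [0.4 0.1 0.2] t 5.07 w 0.524
handle top [ 589.23 -168.94   29.31   12.52   13.6 ] 1157 0.08372302451483161
```

View pics/w3.png

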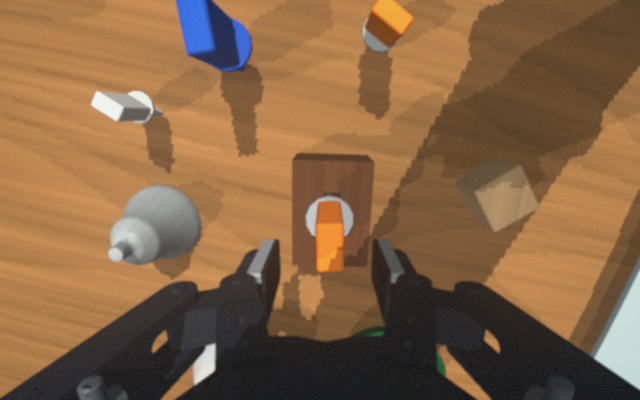

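```bash
python3 -m creep '[[[0.01,0.006,-0.004,0.0016,-0.004,0.012,0.045],[0.01,0.006,-0.002,0,-0.002,0.012,0.045],[0.005,0.003,0,0,-0.001,0.004,0.045]]]'
python3 - <<'E'
from h import *
need(.5907,-.1684,.122,103)
c=cam("wrist");save(c,"w4.png")
E
```

```text
t: 5.37
eef_pos: [0.5895, -0.1694, 0.1294]
tool_rot: [-0.006, 0.622, 0.783, -0.002]
contact_force: [-0.0, 0.3, 0.1]
gripper_width: 0.529
turn [-0.0105 -0.0065  0.0001] shift mm [0.66 1.47 7.38] pos [ 0.5895 -0.1694  0.1294] yaw 103.01 F [-0.   0.3  0.1] t 5.37 w 0.529
```

View pics/w4.png

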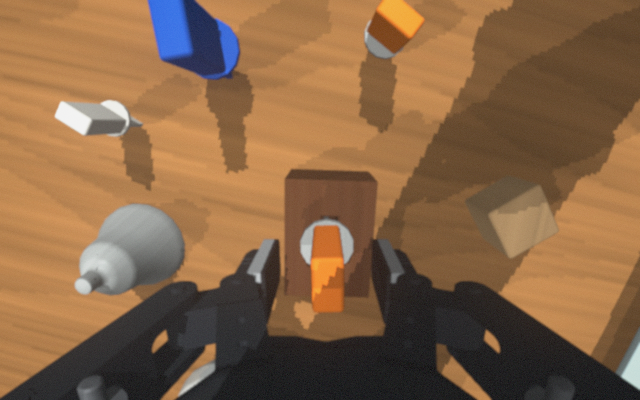

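```bash
python3 -m creep '[[[-0.005,-0.003,0,0.0006,0.001,0.006,0.045],[-0.003,-0.002,0,0,0,0.002,0.045],[0,0,0,0,0,0,0.045]]]'
python3 - <<'E'
from h import *
need(.5907,-.1684,.122,103)
c=cam("wrist");save(c,"w5.png")
E
```

```text
t: 5.67
eef_pos: [0.59, -0.1686, 0.1197]
tool_rot: [-0.002, 0.623, 0.782, -0.001]
contact_force: [-0.1, -1.0, 0.6]
gripper_width: 0.524
turn [-0.0033 -0.0023 -0.0005] shift mm [ 0.05  0.73 -2.35] pos [ 0.59   -0.1686  0.1197] yaw 102.97 F [-0.1 -1.   0.6] t 5.67 w 0.524
```

View pics/w5.png

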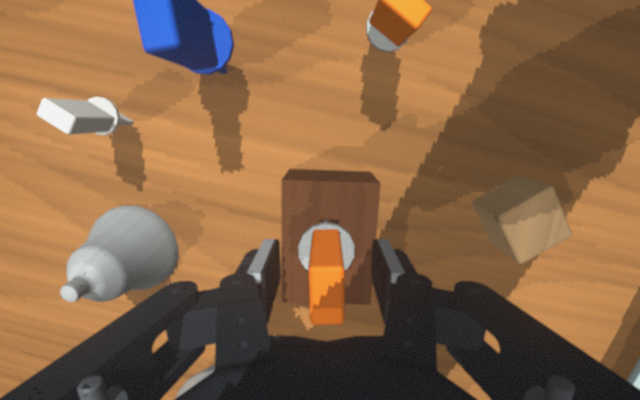

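```bash
python3 -m creep '[[[0,0,0,0,0,0,0.03],[0,0,0,0,0,0,0.02],[0,0,0,0,0,0,0.012],[0,0,0,0,0,0,0.005],[0,0,0,0,0,0,0.005]]]' 30
python3 -m creep '[[[0,0,0,0,0,0,0.0],[0,0,0,0,0,0,0.0],[0,0,0,0,0,0,0.0]]]' 80
python3 - <<'E'
from h import *
need(.5907,-.1684,.122,103)
c=cam("wrist");save(c,"w6.png")
E
```

```text
t: 6.13
eef_pos: [0.5903, -0.1684, 0.1204]
tool_rot: [-0.002, 0.623, 0.783, -0.0]
contact_force: [-0.1, 0.5, -1.0]
gripper_width: 0.158
t: 6.38
eef_pos: [0.5902, -0.1685, 0.1205]
tool_rot: [-0.002, 0.623, 0.782, -0.0]
contact_force: [-0.2, -0.4, -0.2]
gripper_width: 0.153
turn [-0.0028 -0.0019 -0.0004] shift mm [ 0.02  0.51 -1.53] pos [ 0.5902 -0.1685  0.1205] yaw 102.98 F [-0.2 -0.4 -0.2] t 6.38 w 0.153
```

View pics/w6.png

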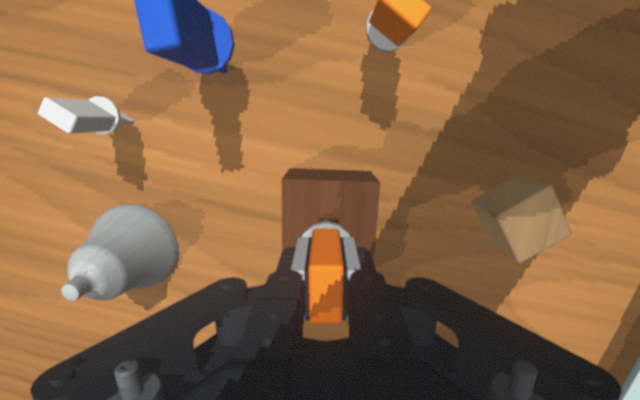

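```bash
python3 -m creep '[[[0,0,0,0,0,-0.01,0.0],[0,0,0,0,0,-0.02,0.0],[0,0,0,0,0,-0.03,0.0],[0,0,0,0,0,-0.03,0.0],[0,0,0,0,0,-0.03,0.0],[0,0,0,0,0,-0.03,0.0],[0,0,0,0,0,-0.01,0.0],[0,0,0,0,0,0,0.0]]]'
python3 - <<'E'
from h import *
need(.554,.1634,.28,92)
c=cam("wrist");save(c,"w7.png")
E
```

```text
t: 7.1
eef_pos: [0.5896, -0.1676, 0.2899]
tool_rot: [-0.004, 0.622, 0.783, -0.001]
contact_force: [0.2, 0.5, -1.3]
gripper_width: 0.155
turn [-0.0065 -0.004   0.1939] shift mm [330.35  40.5   11.19] pos [ 0.5896 -0.1676  0.2899] yaw 103.11 F [ 0.2  0.5 -1.3] t 7.1 w 0.155
```

View pics/w7.png

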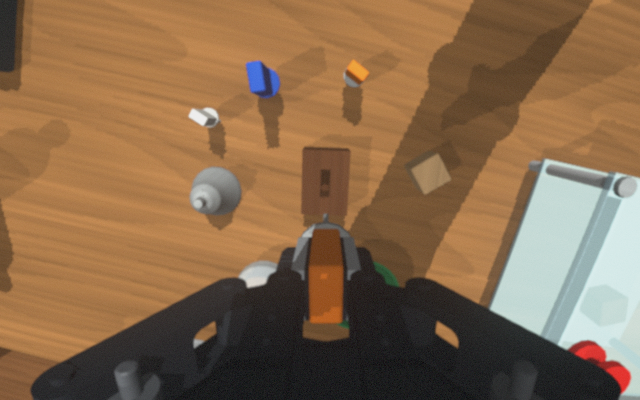

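```bash
python3 - <<'E'
from h import *
c=cam("wrist")
P,uv,col=cloud(c,300,352,145,215)
g=cv2.cvtColor(col[None],cv2.COLOR_RGB2GRAY)[0]
z=at_z(c,uv,.036); ins=(abs(z[:,0]-.59)<.018)&(abs(z[:,1]+.167)<.008)
print(np.percentile(g[ins],[5,25,50,75,95]))
d=ins&(g<np.percentile(g[ins],15)+12); print("pocket",rect(z[d]),d.sum())
s=(abs(P[:,2]-.036)<.006)&(g<110);print("stand",rect(z[s]))
cv2.imwrite("pics/w7z.png",cv2.resize(c["color"][140:240,280:370],None,fx=6,fy=6,interpolation=2)[:,:,::-1])
E
python3 -m creep '[[[0,0,0,0.02,0.003,0,0],[0,0,0,0.035,0.005,0,0],[0,0,0,0.035,0.005,0,0],[0,0,0,0.035,0.005,0,0],[0,0,0,0.035,0.005,0,0],[0,0,0,0.035,0.005,0,0],[0,0,0,0.035,0.005,0,0],[0,0,0,0.035,0.005,0,0],[0,0,0,0.02,0.002,0,0],[0,0,0.1,0.02,0.0,0,0],[0,0,0.09,0,0,0,0],[0,0,0,0,0,0,0],[0,0,0,0,0,0,0]]]'
python3 - <<'E'
from h import *
need(.554,.1634,.28,92)
c=cam("wrist");save(c,"w8.png")
E
```

```text
[56. 63. 76. 84. 89.]
pocket [ 590.44 -167.35   28.04    9.58   12.9 ] 196
stand [ 590.14 -167.19   70.45   49.9    11.07]
t: 8.28
eef_pos: [0.5455, 0.1456, 0.2601]
tool_rot: [-0.02, 0.696, 0.717, -0.018]
contact_force: [-0.2, -1.1, -0.1]
gripper_width: 0.153
turn [-0.0535 -0.0031 -0.0049] shift mm [ 17.64   7.96 -20.3 ] pos [0.5455 0.1456 0.2601] yaw 91.72 F [-0.2 -1.1 -0.1] t 8.28 w 0.153
```

View pics/w8.png

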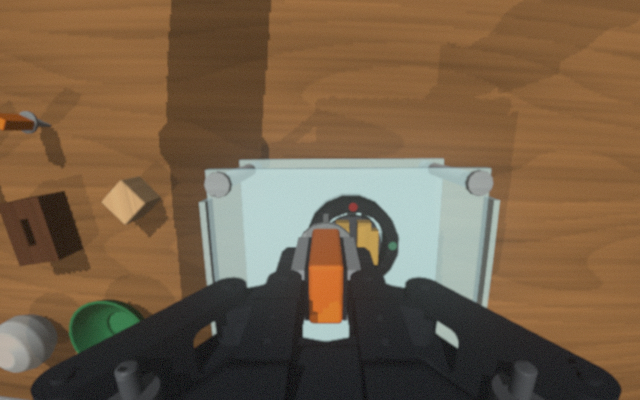

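View pics/w7z.png

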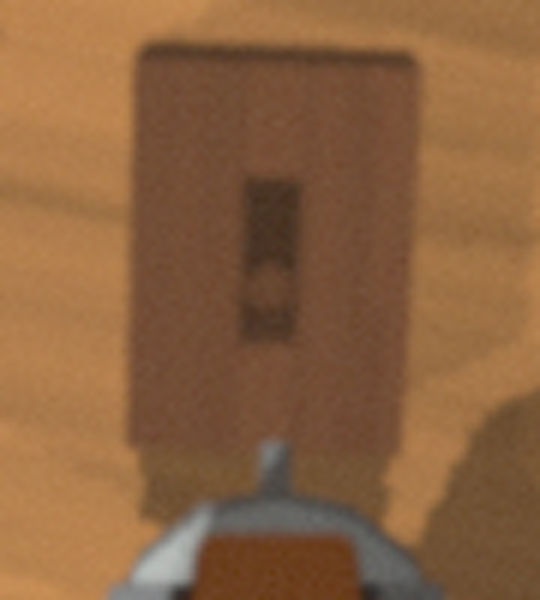

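```bash
python3 -m creep '[[[-0.02,0,0,0,0,-0.02,0],[-0.03,0,0,0.006,0.003,-0.005,0],[-0.01,0,0,0.01,0.004,0,0],[0,0,0,0.003,0.002,0,0],[0,0,0,0,0,0,0],[0,0,0,0,0,0,0]]]'
python3 - <<'E'
from h import *
need(.554,.1634,.28,92)
c=cam("wrist");save(c,"w9.png")
cv2.imwrite("pics/w9z.png",cv2.resize(c["color"][170:290,260:390],None,fx=6,fy=5,interpolation=2)[:,:,::-1])
E
```

```text
t: 8.83
eef_pos: [0.5561, 0.1608, 0.2806]
tool_rot: [0.001, 0.696, 0.718, 0.001]
contact_force: [-0.5, -0.1, -0.6]
gripper_width: 0.151
turn [ 0.0039 -0.0003 -0.0046] shift mm [ 2.65 -2.02  0.55] pos [0.5561 0.1608 0.2806] yaw 91.74 F [-0.5 -0.1 -0.6] t 8.83 w 0.151
```

View pics/w9.png

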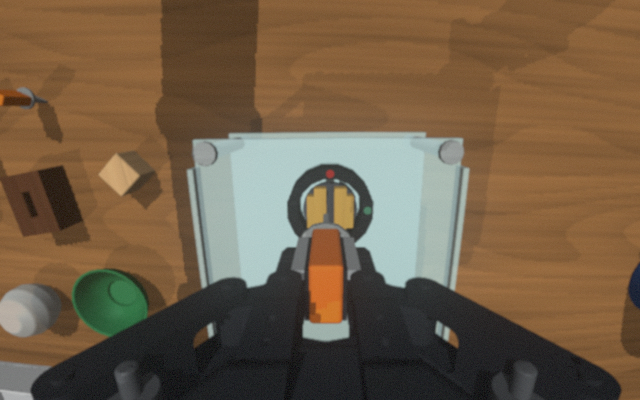

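```bash
cat > lock.py <<'E'
from h import *
def lock(c,zc=.138,zf=.142,box=(270,395,150,250)):
    P,uv,col=cloud(c,*box); hsv=cv2.cvtColor(col[None],cv2.COLOR_RGB2HSV)[0]
    A=at_z(c,uv,zc); F=at_z(c,uv,zf)
    red=(hsv[:,1]>150)&(hsv[:,2]>100)&((hsv[:,0]<6)|(hsv[:,0]>174))
    gr=(hsv[:,1]>90)&(hsv[:,2]>60)&(hsv[:,0]>50)&(hsv[:,0]<85)
    br=(hsv[:,1]>120)&(hsv[:,2]>120)&(hsv[:,0]>14)&(hsv[:,0]<32)
    print("red",red.sum(),A[red].mean(0).round(4),uv[red].mean(0),"green",gr.sum(),A[gr].mean(0).round(4),uv[gr].mean(0))
    print("brass",br.sum(),rect(F[br]),"z",np.median(P[br,2]).round(4))
    B=F[br]; ubr=uv[br]
    # slot centre per image row
    out=[]
    for v in np.unique(ubr[:,1]):
        u=np.sort(ubr[ubr[:,1]==v][:,0])
        if len(u)<6: continue
        gp=np.diff(u); i=gp.argmax()
        if gp[i]>=3: out.append([(u[i]+u[i+1])/2,v,gp[i]-1])
    out=np.array(out); S=at_z(c,out[:,:2],zf); print("slot rows",len(out),"width px",np.median(out[:,2]))
    f=np.polyfit(S[:,0],S[:,1],1); print("slot y at x=.554:",np.polyval(f,.554).round(4),"angle",np.degrees(np.arctan(f[0])).round(2), "px mean",out.mean(0).round(2))
    dk=(hsv[:,2]<70)
    return out
E
python3 - <<'E'
from lock import *
c=cam("wrist"); o=lock(c); print(o.round(1).tolist())
p,R,_=pose()
for nm,q in [("near corner",[0,-.011,.1105]),("collar near",[0,-.015,.0825]),("handle top near",[0,-.013,.0365])]:
    print(nm,proj(c,p+R@np.array(q)))
E
```

```text
red 31 [0.5291 0.1627 0.138 ] [329.74193548 173.58064516] green 5 [0.5539 0.1901 0.138 ] [367.  209.2]
brass 1240 [552.76 163.93  29.07  32.58   0.84] z 0.1426
slot rows 39 width px 9.0
slot y at x=.554: 0.1629 angle -3.67 px mean [329.08 207.    11.82]
[[329.5, 188.0, 10.0], [330.0, 189.0, 9.0], [330.0, 190.0, 9.0], [330.0, 191.0, 9.0], [330.0, 192.0, 9.0], [330.0, 193.0, 9.0], [330.0, 194.0, 9.0], [330.0, 195.0, 9.0], [330.0, 196.0, 9.0], [330.0, 197.0, 9.0], [330.0, 198.0, 9.0], [330.0, 199.0, 9.0], [330.0, 200.0, 9.0], [330.0, 201.0, 9.0], [330.0, 202.0, 9.0], [330.0, 203.0, 9.0], [330.0, 204.0, 9.0], [330.0, 205.0, 9.0], [330.0, 206.0, 9.0], [330.0, 207.0, 9.0], [329.5, 208.0, 8.0], [330.0, 209.0, 9.0], [330.0, 210.0, 9.0], [330.0, 211.0, 9.0], [330.0, 212.0, 9.0], [329.0, 213.0, 11.0], [328.5, 214.0, 12.0], [328.5, 215.0, 12.0], [328.5, 216.0, 12.0], [328.5, 217.0, 12.0], [328.5, 218.0, 12.0], [328.5, 219.0, 12.0], [328.5, 220.0, 12.0], [328.0, 221.0, 13.0], [327.0, 222.0, 15.0], [325.0, 223.0, 23.0], [325.5, 224.0, 28.0], [325.5, 225.0, 30.0], [325.5, 226.0, 32.0]]
near corner [[325.2947752  209.54099618]]
collar near [[325.2909481  217.70684991]]
handle top near [[325.26357934 261.20057967]]
```

View pics/w9z.png

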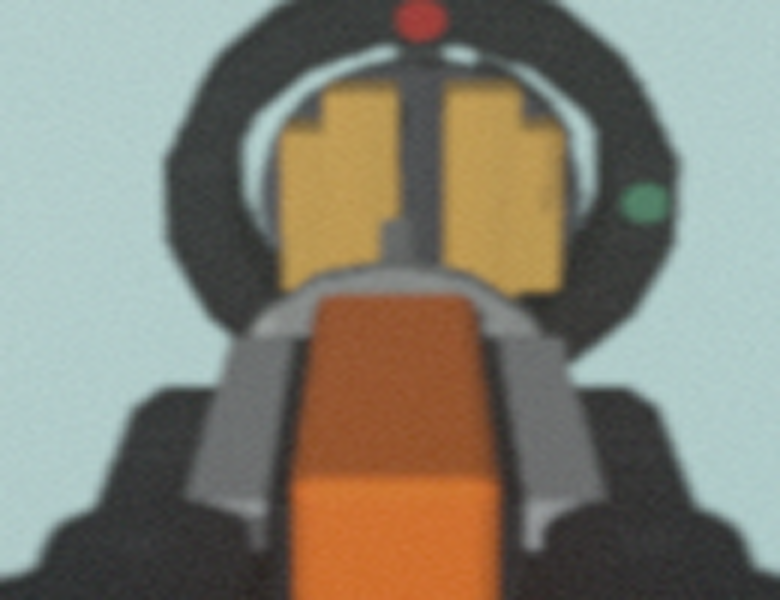

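```bash
python3 - <<'E'
from h import *
c=cam("wrist"); p,R,_=pose(); print(p.round(4), c["range_z"][212:232:2,326].round(4), c["range_z"][262:272:2,326].round(4))
from scipy.optimize import least_squares
obs=np.array([[326.2,214.4],[326.2,223.],[326.2,265.4]])
Q=np.array([[0,-.011,.1105],[0,-.015,.0825],[0,-.013,.0365]])
f=lambda s:(proj(c,p+(Q+s)@R.T)-obs).ravel()
r=least_squares(f,np.zeros(3)); print((r.x*1000).round(2),r.fun.round(2))
for z in (.169,.17,.171): print(z,R.T@(at_z(c,[(326.2,214.4)],z)[0]-p)*1000)
# slot line
S=at_z(c,[(330,190),(330,210)],.1425); d=S[1]-S[0]; print(S,np.degrees(np.arctan2(d[1],d[0])))
E
```

```text
[0.556  0.1604 0.2806] [0.2179 0.1881 0.1834 0.1789 0.176  0.16   0.1587 0.1584 0.1586 0.1554] [0.1207 0.1183 0.1176 0.1171 0.1177]
[0.35 5.27 7.16] [-0.19  0.02 -0.08 -0.02  0.18  0.  ]
0.169 [  0.44562948  -7.66096531 111.57638862]
0.17 [  0.44267178  -7.97742255 110.57521646]
0.171 [  0.43971409  -8.2938798  109.57404429]
[[0.53965869 0.16301244 0.1425    ]
 [0.55395154 0.16350185 0.1425    ]] 1.9611254704086647
```

```bash
python3 - <<'E'
from h import *
c=cam("wrist"); p,R,_=pose()
P,uv,col=cloud(c,305,350,210,325); L=(P-p)@R*1000
hsv=cv2.cvtColor(col[None],cv2.COLOR_RGB2HSV)[0]
k=(hsv[:,1]>150)&(hsv[:,0]<18)
for v in range(228,325,6):
    m=k&(uv[:,1]==v); 
    if m.sum()>5: print(v,m.sum(),"x",L[m,0].min().round(1),L[m,0].max().round(1),"y,z",np.median(L[m],0)[1:].round(1),np.median(hsv[m,2]))
g=(hsv[:,1]<60)&(hsv[:,2]>90)
for v in range(214,232,2):
    m=g&(uv[:,1]==v)&(abs(uv[:,0]-326)<(3 if v<222 else 12)); 
    if m.sum(): print(v,m.sum(),np.median(L[m],0).round(1))
print((-c["R"].T@c["t"]-p)@R, (c["R"]@R).round(3))
E
```

```text
234 25 x -6.1 5.5 y,z [-10.8  70.5] 147.0
240 28 x -6.3 6.2 y,z [-10.9  62.7] 147.5
246 29 x -6.5 5.8 y,z [-10.8  56.1] 148.0
252 30 x -6.1 6.0 y,z [-10.8  49.8] 149.0
258 32 x -6.3 6.2 y,z [-10.7  44.2] 148.0
264 34 x -6.4 6.3 y,z [-10.8  38.7] 159.0
270 35 x -6.7 6.1 y,z [-9.4 36.6] 207.0
276 34 x -6.4 6.2 y,z [-6.8 36.6] 206.0
282 34 x -6.4 6.2 y,z [-4.4 36.5] 205.5
288 34 x -6.4 6.3 y,z [-1.7 36.6] 206.0
294 33 x -6.1 6.3 y,z [ 0.9 36.6] 205.0
300 34 x -6.6 6.4 y,z [ 3.4 36.3] 205.0
306 34 x -6.5 6.4 y,z [ 6.2 36.6] 205.0
312 33 x -6.2 6.5 y,z [ 9.  36.6] 204.0
318 33 x -6.7 6.5 y,z [11.7 36.5] 203.0
214 3 [  0.2  -8.7 109.3]
216 5 [  0.2  -8.7 105.1]
218 5 [  0.2  -8.8 101.1]
220 5 [ 0.2 -8.7 97.9]
222 8 [  0.4 -12.6  83. ]
224 21 [ -0.3 -12.2  81.1]
226 23 [  0.2 -11.2  80.7]
228 21 [  0.7 -10.2  80.6]
[-0.00016031 -0.0649553  -0.06968161] [[ 1.    -0.001 -0.   ]
 [ 0.001  0.965 -0.262]
 [ 0.     0.262  0.965]]
```

```bash
python3 -m creep '[[[0.003,0,-0.004,0.0028,-0.0032,0.01,0],[0,0,0,0,0,0.008,0],[0,0,0,0,0,0.002,0],[0,0,0,0,0,0,0]]]'
python3 - <<'E'
from h import *
need(.5527,.1632,.257,92)
E
```

```text
t: 9.37
eef_pos: [0.5521, 0.1626, 0.2579]
tool_rot: [-0.0, 0.695, 0.719, -0.0]
contact_force: [-0.3, 0.1, -0.8]
gripper_width: 0.153
turn [-0.0006  0.0005 -0.0015] shift mm [0.55 0.58 0.92] pos [0.5521 0.1626 0.2579] yaw 91.91 F [-0.3  0.1 -0.8] t 9.37 w 0.153
```

```bash
cat > key.py <<'E'
from h import *
def view(n):
    c=cam("wrist"); p,R,_=pose(); save(c,n+".png")
    cv2.imwrite("pics/"+n+"z.png",cv2.resize(c["color"][170:290,260:390],None,fx=6,fy=5,interpolation=2)[:,:,::-1])
    P,uv,col=cloud(c,285,365,190,300); L=(P-p)@R*1000
    hsv=cv2.cvtColor(col[None],cv2.COLOR_RGB2HSV)[0]
    k=(hsv[:,1]>150)&(hsv[:,0]<13)&(L[:,2]>40)&(L[:,2]<72)&(abs(L[:,1]+10.8)<3)
    print("handle front: x",L[k,0].mean().round(2),"y",np.median(L[k,1]).round(2),"tilt",np.polyfit(L[k,2],L[k,1],1)[0].round(3),k.sum())
    b=(hsv[:,1]<60)&(L[:,2]>84)&(L[:,2]<113)&(abs(L[:,0])<3)&(abs(L[:,1]+8.7)<2.5)
    if b.sum(): print("blade: x",np.median(L[b,0]).round(2),"y",np.median(L[b,1]).round(2),"zmax",L[b,2].max().round(1),b.sum(),"uv",uv[b].min(0),uv[b].max(0))
    return c
E
python3 - <<'E'
from key import *
from lock import lock
c=view("w10"); lock(c)
E
```

```text
handle front: x -0.09 y -10.81 tilt 0.004 852
blade: x 0.31 y -8.63 zmax 109.4 36 uv [324 214] [328 221]
red 40 [0.5291 0.1628 0.138 ] [327.175 186.875] green 18 [0.5548 0.1901 0.138 ] [368. 227.]
brass 870 [547.65 163.96  32.98  20.65  85.61] z 0.1426
slot rows 29 width px 10.0
slot y at x=.554: 0.1627 angle -3.21 px mean [326.76 216.    16.72]
```

View pics/w10z.png

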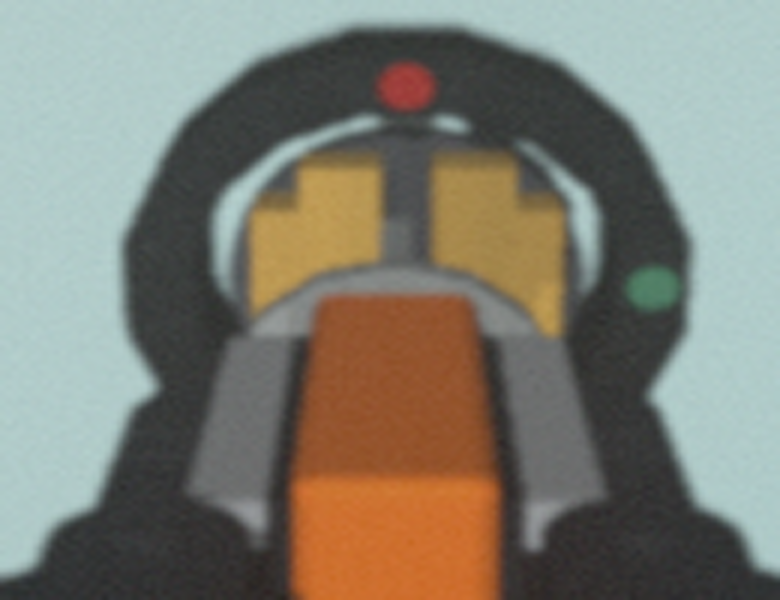

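```bash
python3 -m creep '[[[0,0,-0.0015,0.001,0.0009,0,0],[0,0,0,0,0,0,0]]]'
python3 - <<'E'
from key import *
need(.5530,.1636,.257,92)
c=view("w11")
E
```

```text
t: 9.58
eef_pos: [0.5531, 0.1636, 0.2579]
tool_rot: [-0.0, 0.695, 0.719, -0.001]
contact_force: [0.0, -0.3, -0.7]
gripper_width: 0.151
turn [-0.0009  0.0006 -0.0001] shift mm [ 0.03 -0.1   0.87] pos [0.5531 0.1636 0.2579] yaw 91.99 F [ 0.  -0.3 -0.7] t 9.58 w 0.151
handle front: x -0.08 y -10.81 tilt 0.002 846
blade: x -0.33 y -8.73 zmax 109.6 44 uv [323 214] [328 221]
```

View pics/w11z.png

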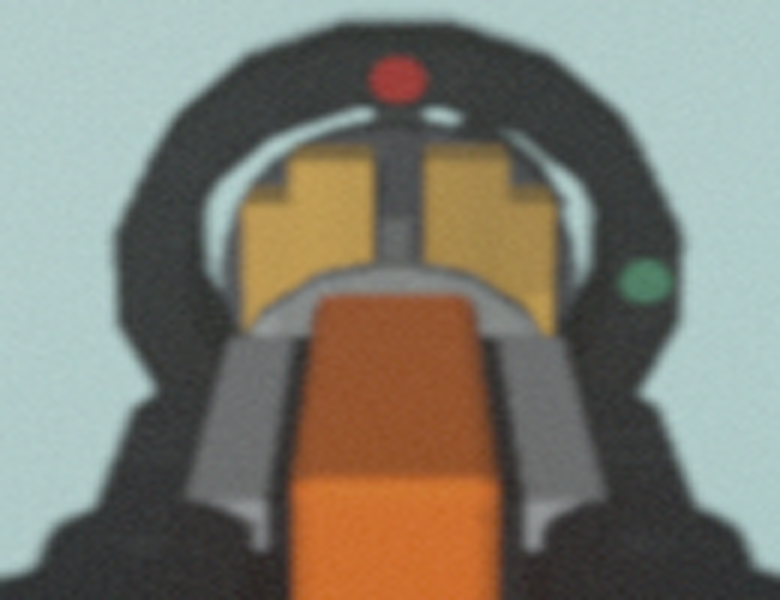

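```bash
python3 -m creep '[[[0,0,0,0,0,0.004,0],[0,0,0,0,0,0.003,0],[0,0,0,0,0,0,0]]]'
python3 - <<'E'
from key import *
need(.5530,.1636,.249,92)
c=view("w12")
E
```

```text
t: 9.88
eef_pos: [0.5536, 0.1636, 0.251]
tool_rot: [0.0, 0.695, 0.719, 0.0]
contact_force: [0.2, -0.3, -0.9]
gripper_width: 0.153
turn [ 0.0007  0.0004 -0.0005] shift mm [ 0.03 -0.59  2.  ] pos [0.5536 0.1636 0.251 ] yaw 91.97 F [ 0.2 -0.3 -0.9] t 9.88 w 0.153
handle front: x -0.15 y -10.84 tilt 0.003 855
blade: x -0.35 y -8.68 zmax 109.7 44 uv [323 214] [328 221]
```

View pics/w12z.png

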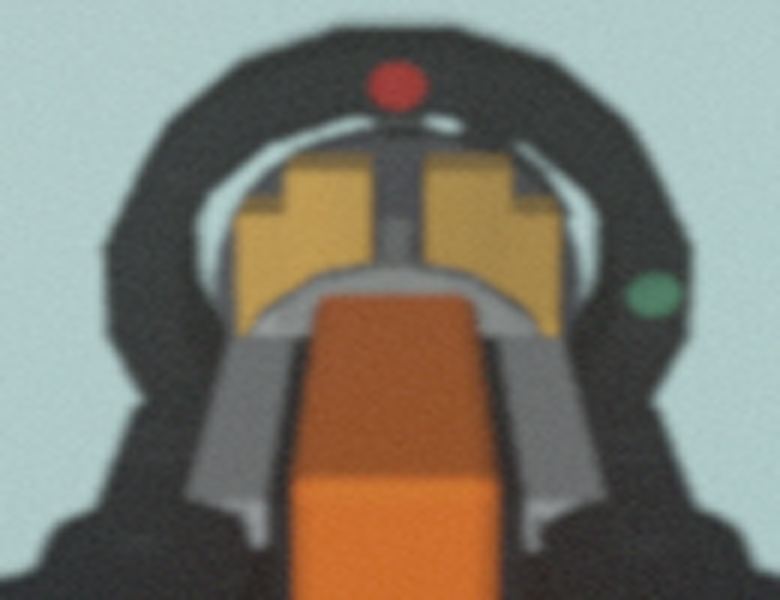

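```bash
python3 -m creep '[[[0,0,0,0,-0.0005,0.002,0],[0,0,0,0,0,0.002,0],[0,0,0,0,0,0,0]]]'
python3 -c "
from h import *
need(.5530,.1636,.245,92)"
python3 -m creep '[[[0,0,0,0,0,0.0015,0],[0,0,0,0,0,0.0015,0],[0,0,0,0,0,0,0]]]'
python3 -c "
from h import *
need(.5530,.1636,.245,92)"
```

```text
t: 10.18
eef_pos: [0.5532, 0.1636, 0.247]
tool_rot: [0.0, 0.695, 0.719, 0.0]
contact_force: [-0.1, 0.0, -0.7]
gripper_width: 0.157
turn [ 0.0011  0.0003 -0.0006] shift mm [-0.01 -0.18  1.96] pos [0.5532 0.1636 0.247 ] yaw 91.96 F [-0.1  0.  -0.7] t 10.18 w 0.157
t: 10.43
eef_pos: [0.5533, 0.1638, 0.2443]
tool_rot: [0.001, 0.695, 0.719, 0.0]
contact_force: [-1.8, -0.9, 3.7]
gripper_width: 0.153
turn [ 0.0016  0.0005 -0.0006] shift mm [-0.16 -0.32 -0.68] pos [0.5533 0.1638 0.2443] yaw 91.97 F [-1.8 -0.9  3.7] t 10.43 w 0.153
```

```bash
python3 -m creep '[[[0,0,0,0,0,0.001,0],[0,0,0,0,0,0.001,0],[0,0,0,0,0,0.001,0]]]'
python3 -c "
from h import *
need(.5530,.1636,.239,92)"
python3 -m creep '[[[0,0,0,0,0,0.001,0],[0,0,0,0,0,0.0005,0]]]'
python3 -c "
from h import *
need(.5530,.1636,.239,92)"
```

```text
t: 10.68
eef_pos: [0.5533, 0.1639, 0.2424]
tool_rot: [0.001, 0.695, 0.719, 0.0]
contact_force: [-1.8, 0.1, 5.9]
gripper_width: 0.155
turn [ 0.0021  0.0013 -0.0008] shift mm [-0.28 -0.34  3.44] pos [0.5533 0.1639 0.2424] yaw 91.95 F [-1.8  0.1  5.9] t 10.68 w 0.155
t: 10.85
eef_pos: [0.5533, 0.1639, 0.2416]
tool_rot: [0.002, 0.695, 0.719, 0.0]
contact_force: [-3.2, -0.9, 6.4]
gripper_width: 0.154
turn [ 0.0024  0.0019 -0.0009] shift mm [-0.3  -0.34  2.64] pos [0.5533 0.1639 0.2416] yaw 91.95 F [-3.2 -0.9  6.4] t 10.85 w 0.154
```

```bash
python3 -m creep '[[[0.001,0.001,0,0,0,0.0013,0],[0.001,0.001,0,0,0,0.0013,0]]]'
python3 -c "
from h import *
need(.5530,.1636,.239,92)"
python3 -m creep '[[[0,0,0,0,0,0.0013,0],[0,0,0,0,0,0.001,0]]]'
python3 -c "
from h import *
need(.5530,.1636,.239,92)"
```

```text
t: 11.02
eef_pos: [0.5534, 0.1639, 0.2401]
tool_rot: [0.001, 0.695, 0.719, 0.0]
contact_force: [-3.0, -1.6, 7.9]
gripper_width: 0.154
turn [ 0.0012  0.0009 -0.001 ] shift mm [-0.28 -0.46  1.13] pos [0.5534 0.1639 0.2401] yaw 91.94 F [-3.  -1.6  7.9] t 11.02 w 0.154
t: 11.18
eef_pos: [0.5535, 0.164, 0.2391]
tool_rot: [0.001, 0.695, 0.719, 0.0]
contact_force: [-2.7, -2.8, 8.9]
gripper_width: 0.149
turn [ 0.0017  0.0017 -0.0013] shift mm [-0.36 -0.5   0.08] pos [0.5535 0.164  0.2391] yaw 91.93 F [-2.7 -2.8  8.9] t 11.18 w 0.149
```

```bash
python3 -m creep '[[[0.001,0.001,0.04,-0.0003,-0.0003,0.0006,0],[0,0,0.06,0.0001,0,0.0005,0]]]'
python3 -c "
from h import *
need(.5530,.1636,.239,2)"
```

```text
t: 11.35
eef_pos: [0.5541, 0.1644, 0.2396]
tool_rot: [0.001, 0.731, 0.683, 0.001]
contact_force: [-2.0, -1.8, 8.1]
gripper_width: 0.151
turn [ 0.0023 -0.0029  1.4679] shift mm [-0.83 -1.01  0.64] pos [0.5541 0.1644 0.2396] yaw 86.1 F [-2.  -1.8  8.1] t 11.35 w 0.151
```

```bash
cat >> h.py <<'E'
def kneed(z,K=(.5552,.1636),d=.0021):
    p,M,o=pose(); a=np.arctan2(M[1,0],M[0,0])
    t=np.array(K)-d*np.array([np.sin(a),-np.cos(a)]); need(t[0],t[1],z,np.degrees(a))
E
python3 -m creep '[[[0.001,-0.001,0.06,-0.0004,-0.0008,0.0012,0],[0.001,-0.001,0.06,0,-0.0002,0.0008,0]]]'
python3 -c "
from h import *
kneed(.239)"
```

```text
t: 11.52
eef_pos: [0.5541, 0.1645, 0.2396]
tool_rot: [0.002, 0.772, 0.635, 0.001]
contact_force: [-3.1, -2.6, 8.5]
gripper_width: 0.153
turn [0.0046 0.0001 0.    ] shift mm [-0.66 -0.88  0.62] pos [0.5541 0.1645 0.2396] yaw 78.89 F [-3.1 -2.6  8.5] t 11.52 w 0.153
```

```bash
python3 -m creep '[[[0.002,0,0.03,-0.0007,-0.0008,0.0015,0],[0.002,0,0.06,-0.0004,-0.0005,0.0012,0]]]'
python3 -c "
from h import *
kneed(.239)"
```

```text
t: 11.68
eef_pos: [0.554, 0.1643, 0.2391]
tool_rot: [0.001, 0.801, 0.598, 0.002]
contact_force: [-1.9, -1.8, 7.9]
gripper_width: 0.152
turn [ 0.0045 -0.0017 -0.    ] shift mm [-0.29 -0.77  0.13] pos [0.554  0.1643 0.2391] yaw 73.46 F [-1.9 -1.8  7.9] t 11.68 w 0.152
```

```bash
python3 -m creep '[[[0.001,0,0.08,0,-0.0007,0.001,0],[0.001,0,0.08,0,-0.0005,0.001,0],[0.001,0,0.08,0,-0.0003,0.001,0]]]'
python3 -c "
from h import *
kneed(.239)"
```

```text
t: 11.93
eef_pos: [0.554, 0.1643, 0.2389]
tool_rot: [0.001, 0.87, 0.493, 0.003]
contact_force: [-2.8, -1.1, 10.3]
gripper_width: 0.155
turn [ 0.0051 -0.0032 -0.    ] shift mm [ 0.05 -0.74 -0.07] pos [0.554  0.1643 0.2389] yaw 59.04 F [-2.8 -1.1 10.3] t 11.93 w 0.155
```

```bash
python3 - <<'E'
from key import *
c=view("w13")
cv2.imwrite("pics/w13c.png",cv2.resize(c["color"][150:300,230:420],None,fx=4,fy=4,interpolation=2)[:,:,::-1])
E
```

```text
handle front: x 0.11 y -10.84 tilt 0.0 833
blade: x -0.91 y -8.78 zmax 111.2 69 uv [320 209] [327 221]
```

View pics/w13c.png

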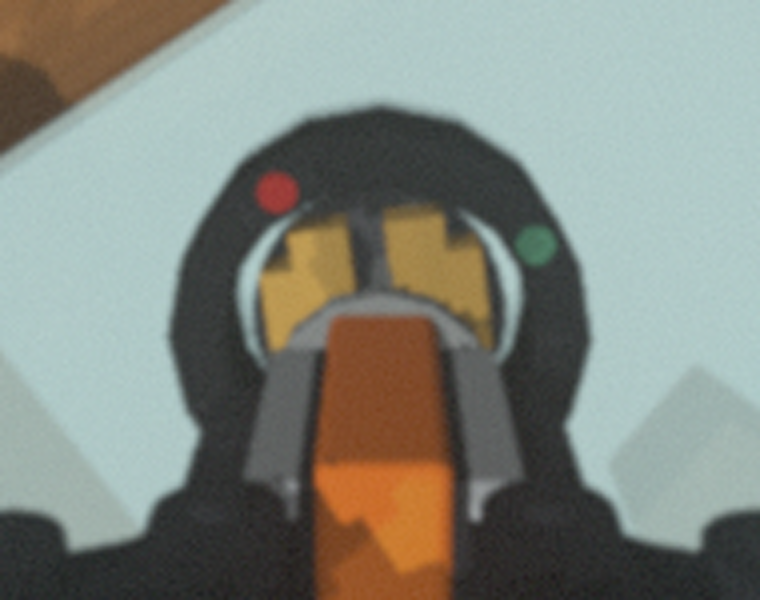

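```bash
python3 -m creep '[[[0.001,0,0.09,0.0001,-0.0007,0.0009,0],[0.001,0,0.09,0.0001,-0.0005,0.0009,0],[0.001,0,0.09,0.0001,-0.0003,0.0009,0],[0.001,0,0.09,0.0001,-0.0003,0.0009,0]]]'
python3 -c "
from h import *
kneed(.239)"
```

```text
t: 12.32
eef_pos: [0.554, 0.1644, 0.2389]
tool_rot: [0.001, 0.948, 0.319, 0.003]
contact_force: [-3.0, -2.0, 8.4]
gripper_width: 0.155
turn [ 0.0047 -0.0051 -0.    ] shift mm [ 0.46 -0.78 -0.12] pos [0.554  0.1644 0.2389] yaw 37.23 F [-3.  -2.   8.4] t 12.32 w 0.155
```

```bash
python3 -m creep '[[[0.001,-0.001,0.09,0.0004,-0.0007,0.0009,0],[0.001,-0.001,0.09,0.0003,-0.0005,0.0009,0],[0.001,-0.001,0.09,0.0003,-0.0003,0.0009,0],[0.001,-0.001,0.09,0.0002,-0.0003,0.0009,0]]]'
python3 - <<'E'
from key import *
kneed(.239)
c=view("w14")
cv2.imwrite("pics/w14c.png",cv2.resize(c["color"][150:300,230:420],None,fx=4,fy=4,interpolation=2)[:,:,::-1])
E
```

```text
t: 12.65
eef_pos: [0.5546, 0.1646, 0.2386]
tool_rot: [0.002, 0.991, 0.135, 0.001]
contact_force: [-3.9, -1.9, 10.2]
gripper_width: 0.153
turn [ 0.0044 -0.0022 -0.    ] shift mm [ 0.35 -0.96 -0.39] pos [0.5546 0.1646 0.2386] yaw 15.47 F [-3.9 -1.9 10.2] t 12.65 w 0.153
handle front: x -0.01 y -11.43 tilt 0.007 316
blade: x -0.44 y -9.29 zmax 111.8 69 uv [319 211] [327 221]
```

View pics/w14c.png

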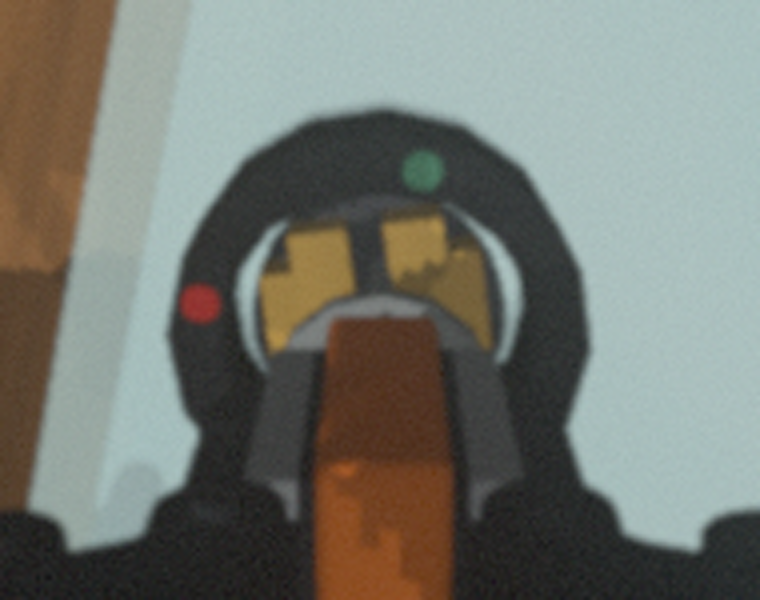

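```bash
python3 -m creep '[[[0.001,-0.001,0.09,0.0004,-0.0007,0.0006,0],[0.001,-0.001,0.09,0.0003,-0.0005,0.0006,0],[0.001,-0.001,0.08,0.0003,-0.0003,0.0007,0]]]'
python3 - <<'E'
from key import *
kneed(.239)
c=view("w15")
cv2.imwrite("pics/w15c.png",cv2.resize(c["color"][150:300,230:420],None,fx=4,fy=4,interpolation=2)[:,:,::-1])
E
```

```text
t: 12.95
eef_pos: [0.555, 0.1647, 0.239]
tool_rot: [0.003, 1.0, -0.003, -0.0]
contact_force: [-3.1, -2.2, 9.0]
gripper_width: 0.159
turn [0.0051 0.0002 0.    ] shift mm [ 0.21 -0.99 -0.04] pos [0.555  0.1647 0.239 ] yaw -0.37 F [-3.1 -2.2  9. ] t 12.95 w 0.159
handle front: x 0.37 y -11.69 tilt 0.006 300
blade: x -0.34 y -9.53 zmax 112.1 70 uv [319 211] [327 221]
```

View pics/w15c.png

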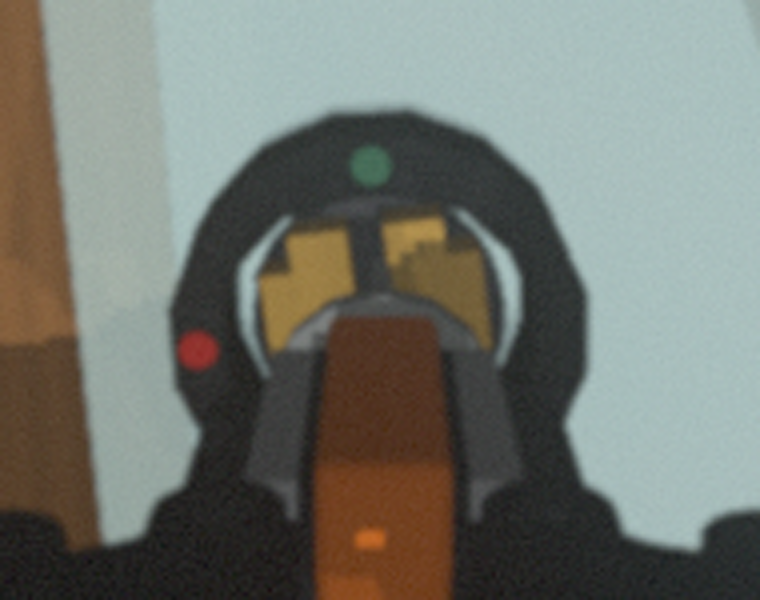

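```bash
python3 -m creep '[[[0.001,0,0.06,0.0002,-0.0005,0.0007,0],[0.001,0,0.01,0.0001,-0.0003,0.0007,0],[0.0,0,0,0,-0.0003,0.0007,0]]]'
python3 -c "
from h import *
kneed(.239)"
```

```text
t: 13.25
eef_pos: [0.555, 0.1648, 0.2391]
tool_rot: [0.003, 0.999, -0.043, 0.0]
contact_force: [-2.3, -2.0, 8.7]
gripper_width: 0.154
turn [ 0.0064 -0.0004 -0.    ] shift mm [ 0.34 -0.94  0.05] pos [0.555  0.1648 0.2391] yaw -4.97 F [-2.3 -2.   8.7] t 13.25 w 0.154
```

```bash
python3 -m creep '[[[0,0,0,0,0,-0.001,0],[0,0,0,0,0,-0.0015,0],[0,0,0,0,0,-0.0015,0],[0,0,0,0,0,-0.0015,0],[0,0,0,0,0,-0.001,0]]]'
python3 - <<'E'
from key import *
kneed(.247)
c=view("w16")
cv2.imwrite("pics/w16c.png",cv2.resize(c["color"][150:300,230:420],None,fx=4,fy=4,interpolation=2)[:,:,::-1])
E
```

```text
t: 13.67
eef_pos: [0.5545, 0.1649, 0.2468]
tool_rot: [0.004, 0.999, -0.043, 0.0]
contact_force: [0.5, -0.1, -0.9]
gripper_width: 0.153
turn [ 0.0074 -0.0009 -0.    ] shift mm [ 0.82 -0.84 -0.23] pos [0.5545 0.1649 0.2468] yaw -4.92 F [ 0.5 -0.1 -0.9] t 13.67 w 0.153
handle front: x 0.35 y -11.81 tilt 0.002 274
blade: x 0.18 y -9.71 zmax 112.9 68 uv [319 210] [328 221]
```

View pics/w16c.png

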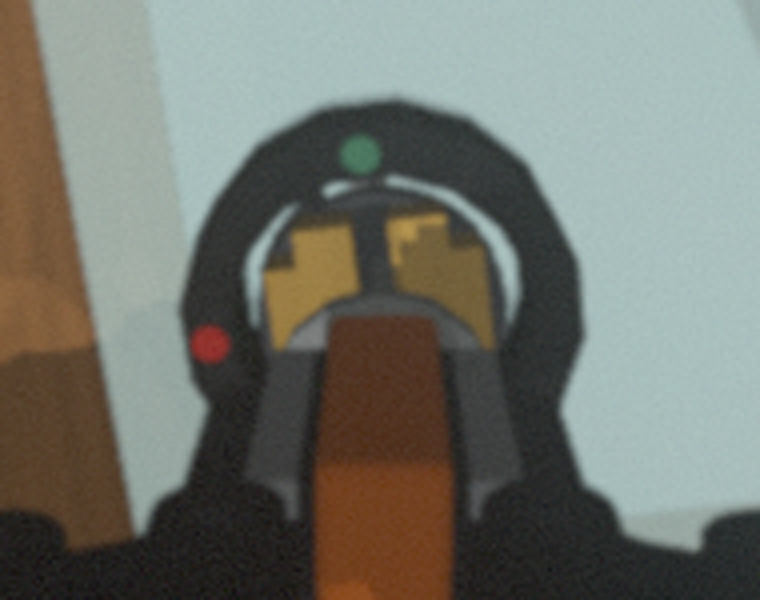

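```bash
python3 -m creep '[[[0,0,-0.06,0,0,-0.001,0],[0,0,0,0,0,-0.003,0],[0,0,0,0,0,-0.005,0],[0,0,0,0,0,-0.02,0],[0,0,0,0,0,-0.02,0],[0,0,0,0,0,0,0]]]'
python3 - <<'E'
from key import *
need(.5896,-.1676,.29,103)
c=view("w17")
cv2.imwrite("pics/w17c.png",cv2.resize(c["color"][130:300,230:420],None,fx=4,fy=3.5,interpolation=2)[:,:,::-1])
P,uv,col=cloud(c,270,395,130,235);hsv=cv2.cvtColor(col[None],cv2.COLOR_RGB2HSV)[0]
br=(hsv[:,1]>110)&(hsv[:,2]>90)&(hsv[:,0]>14)&(hsv[:,0]<32);print("brass z",np.median(P[br,2]))
E
```

```text
t: 14.22
eef_pos: [0.5541, 0.1652, 0.2958]
tool_rot: [0.004, 1.0, -0.015, -0.002]
contact_force: [0.3, -0.4, -0.7]
gripper_width: 0.152
turn [ 0.0025  0.0088 -1.8272] shift mm [ 45.29 331.54   8.09] pos [0.5541 0.1652 0.2958] yaw -1.69 F [ 0.3 -0.4 -0.7] t 14.22 w 0.152
handle front: x 0.18 y -12.16 tilt 0.0 204
blade: x 2.13 y -10.09 zmax 109.1 31 uv [324 214] [327 221]
brass z 0.14247947562465413
```

View pics/w17c.png

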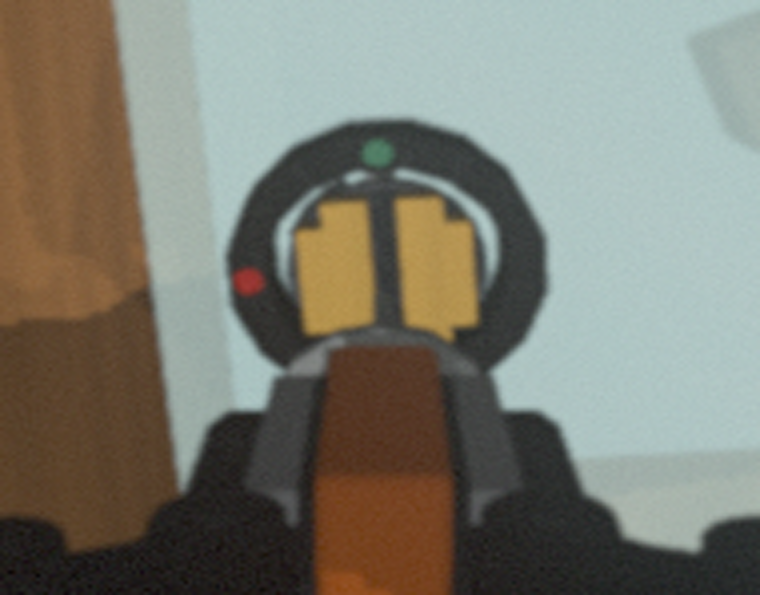

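```bash
python3 -m creep '[[[0,0,0,0.002,0.02,-0.002,0],[0,0,0,0.004,0.032,-0.002,0],[0,0,0,0.004,0.035,-0.002,0],[0,0,0,0.004,0.035,-0.002,0],[0,0,0,0.004,0.035,-0.002,0],[0,0,0,0.004,0.035,-0.002,0],[0,0,0,0.004,0.035,-0.002,0],[0,0,0,0.004,0.035,-0.002,0],[0,0,0,0.004,0.03,-0.002,0],[0,0,0,0.003,0.015,0,0],[0,0,0,0,0,0,0]]]'
python3 - <<'E'
from h import *
need(.5896,-.1676,.29,103); print(get_obs()["q"].round(2))
E
```

```text
t: 15.18
eef_pos: [0.5785, -0.1549, 0.3035]
tool_rot: [0.003, 1.0, -0.016, -0.007]
contact_force: [-0.4, 0.1, -1.6]
gripper_width: 0.155
turn [-0.0086  0.0162 -1.8296] shift mm [11.66 12.24 13.44] pos [ 0.5785 -0.1549  0.3035] yaw -1.84 F [-0.4  0.1 -1.6] t 15.18 w 0.155
[ 0.41  0.38 -0.33  1.72  0.14  1.08 -0.  ]
```

```bash
python3 -m creep '[[[0,0.008,-0.1,0.006,0.006,0,0],[0,0.004,-0.122,0.006,0.006,0,0],[0,0,-0.122,0,0,0,0],[0,0,-0.122,0,0,0,0],[0,0,-0.122,0,0,0,0],[0,0,-0.122,0,0,0,0],[0,0,-0.122,0,0,0,0],[0,0,-0.122,0,0,0,0],[0,0,-0.122,0,0,0,0],[0,0,-0.122,0,0,0,0],[0,0,-0.122,0,0,0,0],[0,0,-0.122,0,0,0,0],[0,0,-0.122,0,0,0,0],[0,0,-0.122,0,0,0,0],[0,0,-0.1,0,0,0,0],[0,0,0,0,0,0,0]]]'
python3 - <<'E'
from h import *
need(.5896,-.1676,.29,103)
E
```

```text
t: 16.52
eef_pos: [0.5858, -0.1477, 0.2875]
tool_rot: [-0.01, 0.619, 0.785, -0.004]
contact_force: [-0.2, 0.2, 0.1]
gripper_width: 0.15
turn [-0.0189 -0.0116  0.0094] shift mm [-20.23  -1.01  -2.74] pos [ 0.5858 -0.1477  0.2875] yaw 103.53 F [-0.2  0.2  0.1] t 16.52 w 0.15
```

```bash
python3 -m creep '[[[-0.015,-0.009,0.012,-0.017,-0.001,0,0],[-0.004,-0.003,0.008,-0.003,0,0,0],[0,0,0,0,0,0,0]]]'
python3 - <<'E'
from key import *
need(.5896,-.1676,.29,102)
c=view("w18")
P,uv,col=cloud(c,300,352,145,215)
g=cv2.cvtColor(col[None],cv2.COLOR_RGB2GRAY)[0]
z=at_z(c,uv,.036); ins=(abs(z[:,0]-.59)<.018)&(abs(z[:,1]+.167)<.008)
d=ins&(g<np.percentile(g[ins],15)+12); print("pocket",rect(z[d]),d.sum())
cv2.imwrite("pics/w18c.png",cv2.resize(c["color"][140:240,280:370],None,fx=6,fy=6,interpolation=2)[:,:,::-1])
E
```

```text
t: 16.77
eef_pos: [0.5893, -0.1656, 0.2857]
tool_rot: [-0.0, 0.629, 0.777, 0.0]
contact_force: [-0.2, 0.5, -1.1]
gripper_width: 0.152
turn [ 0.0001 -0.0011  0.0002] shift mm [-1.98 -0.12 -4.32] pos [ 0.5893 -0.1656  0.2857] yaw 102.01 F [-0.2  0.5 -1.1] t 16.77 w 0.152
handle front: x 0.12 y -10.54 tilt 0.005 727
blade: x -0.11 y -8.35 zmax 109.2 43 uv [323 214] [328 221]
pocket [ 589.97 -167.58   28.77    9.49   11.74] 206
```

View pics/w18c.png

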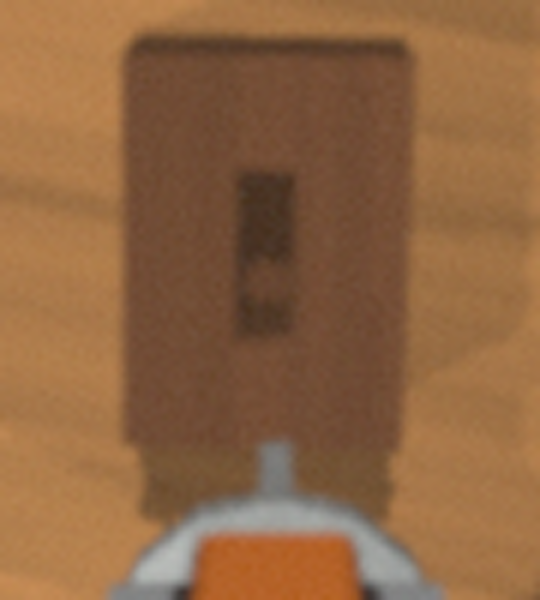

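```bash
python3 -m creep '[[[0,0,0,-0.0024,0,0.02,0],[0,0,0,0,0,0.03,0],[0,0,0,0,0,0.03,0],[0,0,0,0,0,0.02,0],[0,0,0,0,0,0.002,0],[0,0,0,0,0,0,0]]]'
python3 - <<'E'
from key import *
need(.5897,-.168,.17,102)
c=view("w19")
cv2.imwrite("pics/w19c.png",cv2.resize(c["color"][140:270,260:390],None,fx=5,fy=4.5,interpolation=2)[:,:,::-1])
E
```

```text
t: 17.32
eef_pos: [0.5916, -0.1675, 0.1825]
tool_rot: [0.002, 0.633, 0.774, 0.001]
contact_force: [-0.0, 0.5, -0.1]
gripper_width: 0.152
turn [ 0.0042  0.0019 -0.0086] shift mm [-0.1  -1.98 12.52] pos [ 0.5916 -0.1675  0.1825] yaw 101.51 F [-0.   0.5 -0.1] t 17.32 w 0.152
handle front: x -0.26 y -10.83 tilt -0.0 741
blade: x -0.01 y -8.66 zmax 109.8 44 uv [323 214] [328 221]
```

View pics/w19c.png

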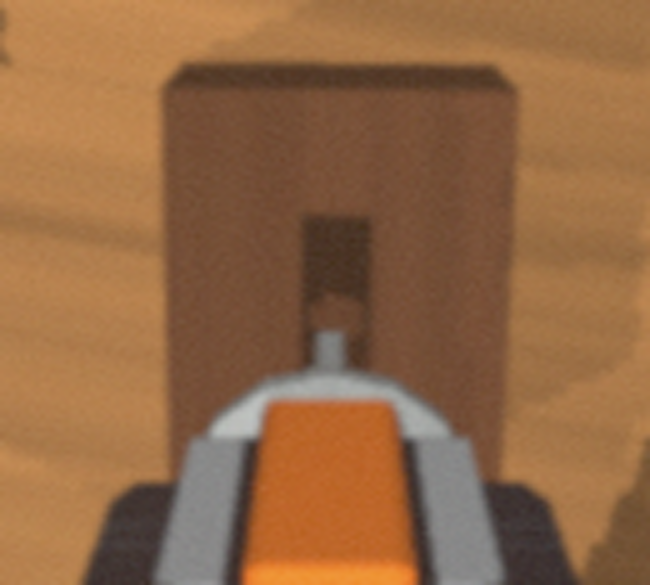

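```bash
python3 -m creep '[[[0.004,0.002,-0.008,0.0004,-0.0025,0.01,0],[0,0,0,0,-0.0005,0.012,0],[0,0,0,0,0,0.003,0],[0,0,0,0,0,0,0]]]'
python3 - <<'E'
from key import *
need(.5899,-.1677,.1205,102)
c=view("w20")
cv2.imwrite("pics/w20c.png",cv2.resize(c["color"][140:270,260:390],None,fx=5,fy=4.5,interpolation=2)[:,:,::-1])
E
```

```text
t: 17.7
eef_pos: [0.5907, -0.1678, 0.1601]
tool_rot: [0.003, 0.63, 0.777, 0.001]
contact_force: [0.0, -0.2, -1.1]
gripper_width: 0.152
turn [ 0.0061  0.003  -0.001 ] shift mm [ 0.43 -1.04 39.58] pos [ 0.5907 -0.1678  0.1601] yaw 101.94 F [ 0.  -0.2 -1.1] t 17.7 w 0.152
handle front: x -0.18 y -10.87 tilt 0.002 755
blade: x 0.03 y -8.71 zmax 109.7 44 uv [323 214] [328 221]
```

View pics/w20c.png

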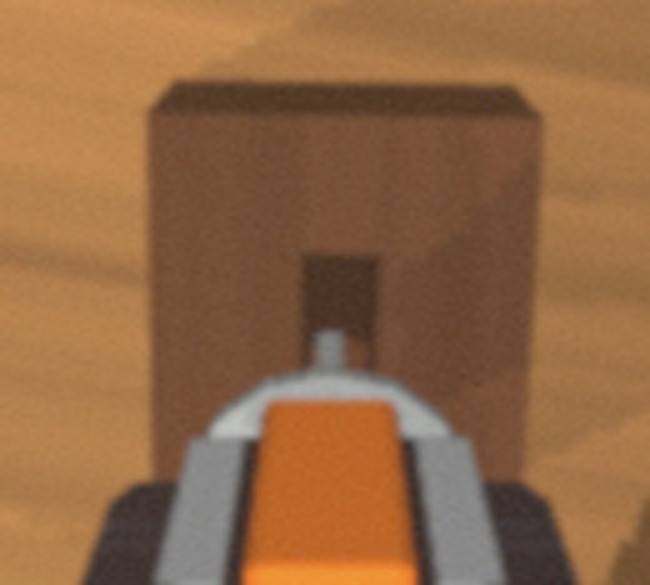

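```bash
python3 -m creep '[[[0.005,0.002,0,0.0012,-0.0012,0.008,0],[0.002,0.001,0,0,-0.0003,0.008,0],[0,0,0,0,0,0,0]]]'
python3 - <<'E'
from key import *
need(.5899,-.1677,.1205,102)
c=view("w21")
cv2.imwrite("pics/w21c.png",cv2.resize(c["color"][140:270,260:390],None,fx=5,fy=4.5,interpolation=2)[:,:,::-1])
E
```

```text
t: 18.0
eef_pos: [0.5897, -0.1672, 0.1442]
tool_rot: [0.001, 0.63, 0.777, -0.0]
contact_force: [-0.0, -0.6, -1.1]
gripper_width: 0.158
turn [ 0.0006  0.001  -0.0015] shift mm [-0.52  0.03 23.67] pos [ 0.5897 -0.1672  0.1442] yaw 101.92 F [-0.  -0.6 -1.1] t 18.0 w 0.158
handle front: x -0.29 y -11.13 tilt 0.003 760
blade: x -0.03 y -9.08 zmax 109.9 44 uv [323 214] [328 221]
```

View pics/w21c.png

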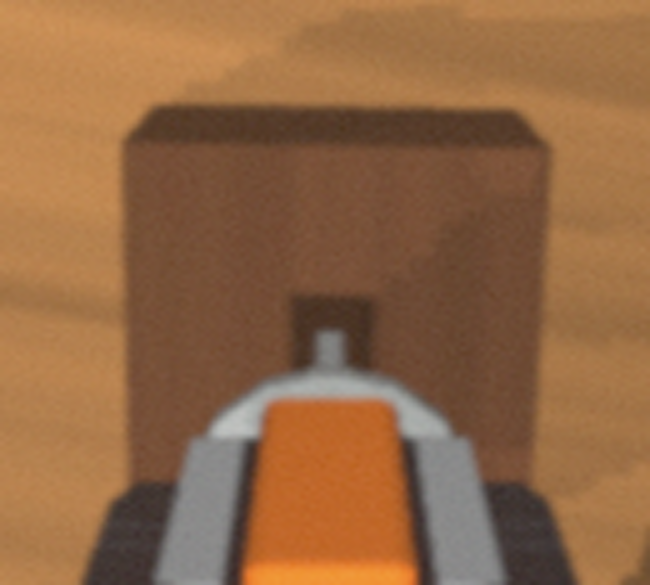

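```bash
python3 -m creep '[[[0,0,0,0,0,0.008,0],[0,0,0,0,-0.0003,0.007,0],[0,0,0,0,0,0.003,0],[0,0,0,0,0,0,0]]]'
python3 -c "
from h import *
need(.5899,-.1675,.1205,102)"
python3 -m creep '[[[0,0,0,0,0,0.0015,0],[0,0,0,0,0,0.001,0],[0,0,0,0,0,0,0]]]'
python3 -c "
from h import *
need(.5899,-.1675,.1205,102)"
```

```text
t: 18.38
eef_pos: [0.59, -0.1672, 0.125]
tool_rot: [0.001, 0.63, 0.777, 0.0]
contact_force: [0.7, -0.9, -1.4]
gripper_width: 0.148
turn [ 0.0018  0.0012 -0.0014] shift mm [-0.31 -0.18  4.5 ] pos [ 0.59   -0.1672  0.125 ] yaw 101.92 F [ 0.7 -0.9 -1.4] t 18.38 w 0.148
t: 18.63
eef_pos: [0.5899, -0.1671, 0.1219]
tool_rot: [0.001, 0.63, 0.777, 0.0]
contact_force: [1.2, -0.4, -2.3]
gripper_width: 0.149
turn [ 0.0012  0.0009 -0.0014] shift mm [-0.42 -0.09  1.39] pos [ 0.5899 -0.1671  0.1219] yaw 101.92 F [ 1.2 -0.4 -2.3] t 18.63 w 0.149
```

```bash
python3 -m creep '[[[0,0,0,0,0,0.001,0],[0,0,0,0,0,0.0005,0],[0,0,0,0,0,0,0]]]'
python3 -c "
from h import *
need(.5899,-.1675,.1205,102)"
```

```text
t: 18.88
eef_pos: [0.5902, -0.1671, 0.1207]
tool_rot: [0.001, 0.63, 0.777, 0.0]
contact_force: [-0.2, 0.2, -1.2]
gripper_width: 0.153
turn [ 0.002   0.0012 -0.0014] shift mm [-0.28 -0.36  0.18] pos [ 0.5902 -0.1671  0.1207] yaw 101.92 F [-0.2  0.2 -1.2] t 18.88 w 0.153
```

```bash
python3 -m creep '[[[0,0,0,0,0,0,0.014],[0,0,0,0,0,0,0.016],[0,0,0,0,0,0,0.02],[0,0,0,0,0,0,0.03],[0,0,0,0,0,0,0.045],[0,0,0,0,0,0,0.045],[0,0,0,0,0,0,0.045]]]' 20
python3 - <<'E'
from h import *
need(.5899,-.1675,.1205,102)
save(cam("wrist"),"w22.png")
E
```

```text
t: 19.47
eef_pos: [0.591, -0.1672, 0.1218]
tool_rot: [0.002, 0.63, 0.777, 0.001]
contact_force: [-0.6, -0.3, -0.3]
gripper_width: 0.526
turn [ 0.004   0.0022 -0.0015] shift mm [-0.04 -1.18  1.34] pos [ 0.591  -0.1672  0.1218] yaw 101.92 F [-0.6 -0.3 -0.3] t 19.47 w 0.526
```

View pics/w22.png

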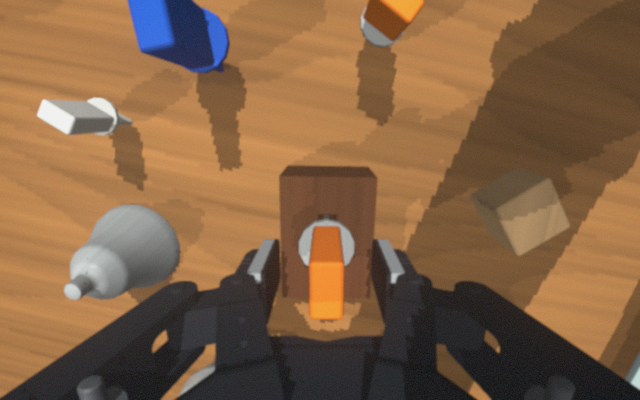

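The fingers are clear and the key stands in the stand with its handle at (327,272). I'll lift straight up.

```bash
python3 -m creep '[[[0,0,0,0,0,-0.015,0.045],[0,0,0,0,0,-0.03,0.045],[0,0,0,0,0,-0.03,0.045],[0,0,0,0,0,-0.03,0.045],[0,0,0,0,0,-0.03,0.045],[0,0,0,0,0,0,0.045],[0,0,0,0,0,0,0.045]]]'
python3 - <<'E'
from h import *
need(.5899,-.1675,.25,102)
c=cam("wrist");save(c,"w23.png")
P,uv,col=cloud(c,295,370,135,240); hsv=cv2.cvtColor(col[None],cv2.COLOR_RGB2HSV)[0]
k=(hsv[:,1]>180)&(hsv[:,2]>195)&(hsv[:,0]<22)&(P[:,2]>.079); print("handle top",rect(at_z(c,uv[k],.084)),k.sum(),np.median(P[k,2]))
m=(abs(P[:,2]-.036)<.003)&(hsv[:,2]<125); print("stand",rect(at_z(c,uv[m],.036)),np.median(P[m,2]))
g=(abs(P[:,2]-.04)<.006)&(hsv[:,1]<80); print("collar",rect(at_z(c,uv[g],.04)),np.median(P[g,2]))
s=cam("scene");cv2.imwrite("pics/s2.png",cv2.resize(s["color"][130:290,140:480],None,fx=2.3,fy=2.3,interpolation=2)[:,:,::-1])
t=cam("top");b=t["color"][130:260,190:480];cv2.imwrite("pics/t2.png",cv2.resize(b,None,fx=2.7,fy=2.7,interpolation=2)[:,:,::-1])
E
```

```text
t: 20.1
eef_pos: [0.5898, -0.1658, 0.2678]
tool_rot: [0.001, 0.629, 0.777, 0.001]
contact_force: [-0.1, 0.2, -0.7]
gripper_width: 0.526
turn [0.0029 0.0008 0.0006] shift mm [-1.63 -0.28 17.77] pos [ 0.5898 -0.1658  0.2678] yaw 102.03 F [-0.1  0.2 -0.7] t 20.1 w 0.526
handle top [ 592.08 -167.52   25.29   12.69   12.33] 443 0.08376794287971152
stand [ 590.1  -166.86   69.74   48.84   12.04] 0.03586006416355579
collar [ 591.03 -167.52   26.     29.47   12.07] 0.03959006069684432
```

View pics/s2.png

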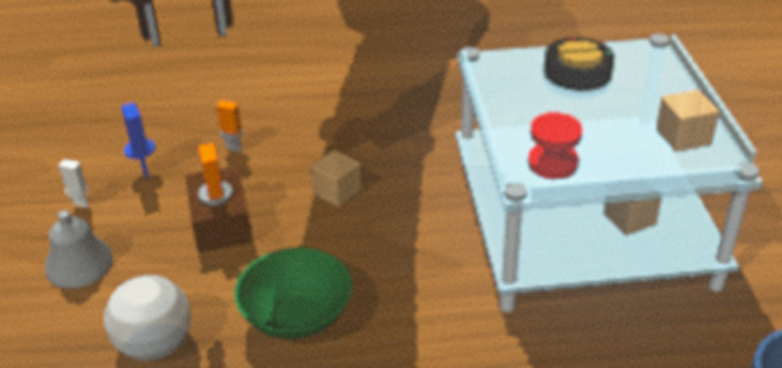

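View pics/w23.png

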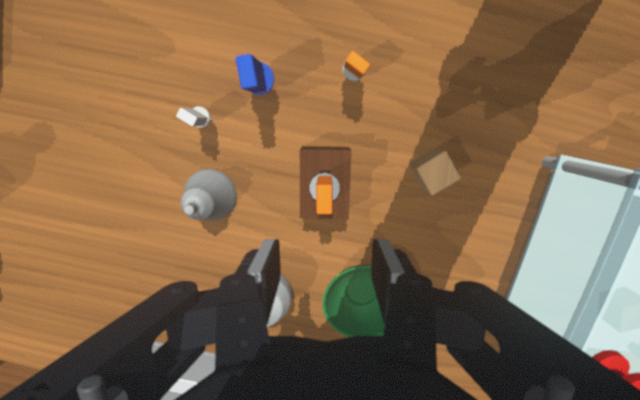

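View pics/t2.png

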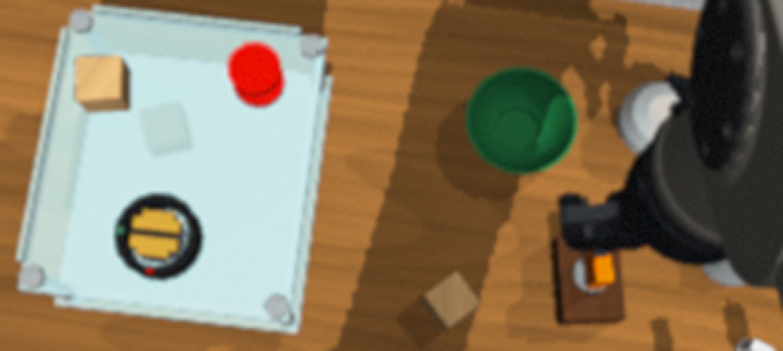

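The slot lies along y and points at the green dot. The key stands in its pocket, with the collar at 39.6 mm (40 nominal), about 1 mm from the stand's centre, upright and clear of the gripper. The toys and dish are where they were.

```bash
python3 -c "
from station import hand_in
print(hand_in())"
```

```text
the job is handed in; nothing more can be done
None
```

I locked the rack's upper tier, stood the key back in its stand, and handed in at about 20 s of the 72 s allowed. `hand_in` gives no verdict, so the checks below are my own measurements.

**What I did:** I took the larger orange key from the stand and lined its blade up with the slot using the wrist camera. I pushed the cam down about 5.5 mm and turned it a quarter turn clockwise. I then let it spring up, withdrew the key and put it back in the pocket.

**Force:** The wrist readings between moves never exceeded about 11 N, against the 25 N limit. The key-to-rack force itself was not measured directly.

**Last checks:**
- **Cam:** The slot points at the green dot. The brass face measured 0.1425 m after I withdrew the key, against 0.1426 m before, so the cam is back up.
- **Key:** It stands upright with its collar at 39.6 mm (40 nominal). It is about 1 mm off the stand's centre by the collar and about 2 mm by the handle top. The limit is 6 mm.
- **Gripper and surroundings:** The gripper is open and clear above the key. By eye, the toys, blocks, bell, ball and dish had not moved.

**One disagreement:** The wrist camera put the key's offset in the grip at 0.5 to 2.3 mm, depending on height and method. I aligned the key to the slot and pocket as seen in the same image, so this did not affect the result.

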